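Pack the coupon clamp with shims and latch its strap

TASK

Unlatch the clamp's strap and swing it well clear, then stack in the nest every white ceramic coupon that lies out, together with whichever slotted shims bring the stack to exactly the right height, and the steel pressure plate on top with its boss up, so that it just fills the gap under the strap. Then swing the strap back, let its slot drop over the stud until the strap lies fully down, and let go; do not knock over or shove away the crucible or the stopper.

Things in the scene. Friction and masses are not known exactly. Their poses are not given: they have to be found in the camera images.
- clamp: Coupon clamp, fixed to the worktop. Aluminium base plate 215 (x) x 100 (y) x 12 mm (z); origin: centre of its underside; x along the strap, from the stud end to the pivot end. Steel posts of 20 mm diameter stand on its centre line at x = -80 mm (stud) and +80 mm (pivot), their shoulders 79.5 mm above the worktop, where the strap's underside lies when it is down. Between them is the nest.
- pivot (a point): On the axis of the strap's pivot bolt, at the post's shoulder (clamp x = +80 mm, y = 0, 79.5 mm above the worktop). The bolt's head is 18 mm in diameter and its top is 131.5 mm above the worktop.
- guide_pin (a point): Tip of one of six guide pins (6 mm thick, 26 mm tall, tapered tips) round the nest, at clamp x = -35.5 mm, y = 0; the others at x = +35.5, y = 0 and x = +-24, y = +-25.5 mm. They leave a 60 x 40 mm plate 2.5 mm play on every side; the middle of the long sides is free, so a plate is laid in held across its 40 mm width.
- nest (a point): Centre of the nest floor (top of the base plate, 12 mm above the worktop), axes as the clamp. Plates are stacked here, long side along the clamp's x, either way round. Floor to underside of the lowered strap: 67.5 mm. The right stack is 66 mm: coupons + shims 54 mm, then the pressure plate 12 mm. What is out always allows exactly 54 mm.
- stud (a point): Tip of the stud, a plain 8 mm pin that stands 16 mm up from the shoulder of the stud post (its tip 95.5 mm above the worktop).
- strap_knob (a point): Grip point of the strap, on the axis of its upright round black knob (18 mm diameter, 30 mm tall, standing on the strap's top face), 14 mm above the strap's top face; the knob ends 16 mm above this point. It lies 190 mm from the pivot axis, 30 mm beyond the slot. At the start 99.5 mm above the worktop.
- strap_slot (a point): Centre of the slot in the strap, 160 mm from the pivot axis; the slot is 12 mm wide across the strap and about 23 mm long, closed all round. The steel strap is 24 mm wide (32 mm from the slot outwards) and 6 mm thick, about 0.18 kg with its collar, and turns freely on the pivot bolt.
- strap (a joint): Swing of the strap about the upright pivot bolt (at x = +80 mm, y = 0 of the clamp), rad: 0 = over the nest with the slot over the stud; grows counter-clockwise seen from above, so the free end swings to the clamp's -y side (the robot's right); stops at -0.1 and 1.9. Slight friction: it stays where it is left. Starts at 0, down over the stud.
- collar (a joint): How far the strap is lifted along the pivot bolt, m: 0 = down, at most 0.034. It stays level, falls back by its weight when let go, and must be lifted more than 16 mm to pass over the stud.
- coupon_a: White ceramic test coupon, a plain rounded rectangular plate 60 x 40 mm, 12 mm thick, without slot or boss, about 90 g. Origin: centre of its underside; x along the 60 mm, z up. May be absent (three or four of the four coupons are out).
- coupon_b: White ceramic test coupon, a plain rounded rectangular plate 60 x 40 mm, 12 mm thick, without slot or boss, about 90 g. Origin: centre of its underside; x along the 60 mm, z up. May be absent (three or four of the four coupons are out).
- coupon_c: White ceramic test coupon, a plain rounded rectangular plate 60 x 40 mm, 6 mm thick, without slot or boss, about 45 g. Origin: centre of its underside; x along the 60 mm, z up. May be absent (three or four of the four coupons are out).
- shim_6: Steel horseshoe shim plate, 60 x 40 mm, 6 mm thick, about 60 g; an open slot 14 mm wide and 36 mm long runs in from its -x end, between two 13 mm prongs. Origin: centre of the underside of the 60 x 40 outline (in the slot); x along the 60 mm, y along the 40 mm, z up. May be absent (three or four of the four shims are out).
- shim_12: Steel horseshoe shim plate, 60 x 40 mm, 12 mm thick, about 120 g; an open slot 14 mm wide and 36 mm long runs in from its -x end, between two 13 mm prongs. Origin: centre of the underside of the 60 x 40 outline (in the slot); x along the 60 mm, y along the 40 mm, z up. May be absent (three or four of the four shims are out).
- shim_18: Steel horseshoe shim plate, 60 x 40 mm, 18 mm thick, about 180 g; an open slot 14 mm wide and 36 mm long runs in from its -x end, between two 13 mm prongs. Origin: centre of the underside of the 60 x 40 outline (in the slot); x along the 60 mm, y along the 40 mm, z up. May be absent (three or four of the four shims are out).
- shim_24: Steel horseshoe shim plate, 60 x 40 mm, 24 mm thick, about 240 g; an open slot 14 mm wide and 36 mm long runs in from its -x end, between two 13 mm prongs. Origin: centre of the underside of the 60 x 40 outline (in the slot); x along the 60 mm, y along the 40 mm, z up. May be absent (three or four of the four shims are out).
- pressure_plate: Steel pressure plate, 60 x 40 mm, 8 mm thick, with a raised round boss 24 mm in diameter and 4 mm high in the middle of its top (12 mm in all), about 160 g, no slot. Origin: centre of its underside; x along the 60 mm, z up, boss on top. It goes on top of the stack, boss up.
- stopper: Bystander: red rubber stopper, 35 mm in diameter, 27 mm tall; origin at the centre of its underside.
- crucible: Bystander: white porcelain crucible, 50 mm in diameter, 37 mm tall; origin at the centre of its underside.
- coupon_d: White ceramic test coupon, a plain rounded rectangular plate 60 x 40 mm, 6 mm thick, without slot or boss, about 45 g. Origin: centre of its underside; x along the 60 mm, z up. May be absent (three or four of the four coupons are out).
Mind the look-alikes: they are no part of the job. Leave any red look-alike of the coupon_a alone. Leave any purple or red look-alike of the pressure_plate alone.

How it is judged:
By the outcome, as a careful person would: the job done as asked, in the order asked, and still so for the second after the job is handed in, with the robot touching nothing.
Of coupon_a, coupon_b, coupon_c, coupon_d only 3 to 4 are there at a start; the rules pass over those that are not, and their reading is None.
Of shim_6, shim_12, shim_18, shim_24 only 3 to 4 are there at a start; the rules pass over those that are not, and their reading is None.
At some moment in a run one of pressure_plate may be knocked a few centimetres aside while the robot is not near it.
Once in a run the grip may slacken for a moment while it holds something.
It also fails if it takes over 210 s, if anything falls off the work surface, if the arm or the gripper's body presses on something with over 40 N, if the wrist force passes 120 N, or if a joint passes its speed limit or range.

ROBOT

A 6-joint arm with a two-finger parallel gripper is mounted at the origin on a cart in front of the work surface, level with it; the furniture and walls round the work are solid. World frame = base frame: x ahead of the robot, y to its left, z up, the work surface at z = 0. Lengths are in mm, angles in rad, forces in N, time in s.
With the tool pointing down it reaches from about 375 to 750 mm from the base axis. Payload 9 kg.
Tool frame: the origin (TCP) lies between the finger pads; the fingertips stand 17 mm ahead of it and the grasp point (between the pads) lies 2 mm behind it (arm.tcp_to_tips is the distance from the TCP to the fingertips, in mm); z points along the fingers, y is the direction in which the jaws open and shut (so a half turn about z gives the same grasp; the last joint's range is limited). The gripper opens to 85 mm and grips with 20 to 120 N. Pads are 22 mm wide; open, the fingers measure 114 mm over their backs; the gripper's body (76 mm by 85 mm) begins 54 mm behind the grasp point. The pads swing forward as they close: fully open they stand 13 mm farther back than shut.
Start: joints at [-1.424, 0.104, 0.097, 1.564, 0, 1.353], TCP at [214.069, -560.547, 217.031] pointing down, gripper open.
Joint ranges: [-2.99, 2.99], [-0.84, 1.86], [-1.1, 1.16], [-1.84, 2.11], [-1.51, 1.56], [-3.14, 3.14]. Speed limits (rad/s): [2.22, 2.22, 2.57, 3.14, 3.14, 3.14].

INTERFACE

Orientations are given as a unit quaternion [w, x, y, z].
In Python, from cell import arm gives the robot as it stands.
- The arm moves only by the tool play_rows, never from a script. Its argument "motion" is a list of rows, each a list of 3 entries, a list of its own where there are three numbers: the shift along the world's x, y, z in m, then the turn about the world's z in degrees, then the opening, from 0 (shut) to 1 (fully open). In form: [[[tx, ty, tz], spin, gripper], ...]. A call has 1 to 20 rows; each row shifts and turns the commanded pose from where the row before left it; what a row does not reach is not made up. A row lasts 1/10 s, in which the tool goes at most 50 mm and 8.59 degrees, less where a joint would pass 70% of its speed; a pose out of reach is approached as far as the arm can. A call with a gripper value outside its range is refused whole. The fingers move at their own pace and stop on an object; "newtons" is the grip in N (left out, the last holds). Time passes only in rows, so rows that do not move let the fingers close. It gives the time, the measured TCP pose, the force and the opening at its end, in the units of the state.
- arm.state(): the state, without advancing time (a new reading comes with each control period).
- arm.read_camera(name): name is "scene" or "side" or "wrist"; returns (picture, depth): 420x560x3 uint8, blue, green, red; 420x560 float32, mm along the optical axis (not along the pixel's ray), 0 where there is no reading.
- arm.camera_model(name): a dict with "mtx" (3x3 intrinsics, pixels), "dist" ([k1, k2, p1, p2, k3] as OpenCV has them; the pictures are not rectified), "R" (3x3) and "t" (3): a world point X has camera coordinates R X + t. Camera axes: x right, y down, z forward; pixel columns grow to the right and rows downward; lengths in mm; the calibration is good to about 2 mm. A picture is of the moment at which its call begins: read the wrist's pose just before it. camera_model takes no time and is no camera call; for the wrist camera it gives the pose at the moment of the call.
- arm.finish_job(): hands the job in, once; it reports no verdict.
Trained networks look in the newest picture that a camera, given by its name, has taken for a name from the list of things; names that differ only in an ending like _2 or _b are one class to them, and where a whole thing is asked for, a point or a joint stands for the part that bears it (a point fixed in the world has none). Each returns a list of dicts, best first, with "p" (0 to 1); they miss things now and then, are a little off and sometimes report something else, mostly with a low value. They report only what shows in the picture. A call takes as long as a camera call. They do not tell look-alikes from the thing itself.
- arm.cut_out(camera, label): "mask" (420x560 bool, what is visible of it) and "bbox" ([left, top, right, bottom] in pixels, round what is visible of it).
- arm.tip_of(camera, label): "pixel" ([column, row] in pixels: a listed point, or the origin of a listed thing).
The state is a dict: "time": time; "q": joint angles; "qd": joint speeds; "joint_torque": joint torques, N m; "position": TCP position; "tool_rot": TCP orientation; "contact_force": force on the tool from outside, world axes, zero at the start; "torque": the same for the moment, N m; "width": finger opening in mm.
Only numpy, scipy, OpenCV 4.12 (cv2) and the standard library are available. Lean on these libraries where they do the work, as an engineer would, in place of code of your own. Each camera call takes 0.05 s, during which the arm holds its last target.

## Working session

There is one attempt and no reset: what is moved stays moved. The work goes in short steps, Python scripts to look and compute and a tool call to move; the robot and the scene stay as the last step left them, time stands still between calls to the robot, and variables do not carry over. Pictures are saved under pics/ and viewed, and the job is handed in when it is done.

Besides the shell and the picture viewer there is one more tool, called after "Emit:" as name(argument=value, ...), one argument or row to a line, values as JSON. play_rows: Moves the arm, as the interface text tells. Its arguments: {"type":"object","properties":{"motion":{"type":"array"},"newtons":{"type":"number"}},"required":["motion"]}

```bash
ls; mkdir -p pics; python3 - <<'E'
from cell import arm
import cv2,numpy as np
s=arm.state();print(s)
for c in ["scene","side","wrist"]:
    p,d=arm.read_camera(c); cv2.imwrite(f"pics/{c}0.png",p); np.save(f"pics/{c}0.npy",d)
    m=arm.camera_model(c);print(c,m)
E
```

```text
pics
{'time': 0.0, 'q': array([-1.42367747e+00,  1.04681102e-01,  9.64808170e-02,  1.56387131e+00,
        4.72410903e-05,  1.35309407e+00]), 'qd': array([-0.00144904, -0.00067197,  0.00061743, -0.00038875, -0.0009386 ,
       -0.00051548]), 'joint_torque': array([-2.69647746e-03, -5.56940031e+01,  5.03640103e+01,  1.74580183e-02,
       -3.93408336e-04, -9.17374081e-06]), 'position': array([ 214.04189425, -560.17068956,  216.23933122]), 'tool_rot': array([-6.36403541e-04,  9.83409076e-01,  1.81400613e-01,  4.61043498e-05]), 'contact_force': array([ 0.10434115, -0.34613516,  0.07034415]), 'torque': array([-0.00838986,  0.01310843, -0.01186919]), 'width': 85.39314227113326}
scene {'mtx': array([[421.47571719,   0.        , 281.76060508],
       [  0.        , 421.47571719, 209.14994221],
       [  0.        ,   0.        ,   1.        ]]), 'dist': array([-0.01081102,  0.        ,  0.        ,  0.        ,  0.        ]), 'R': array([[ 0.82789663, -0.56087823,  0.00167004],
       [-0.34934755, -0.51798699, -0.78079816],
       [ 0.43879775,  0.64583674, -0.62478111]]), 't': array([-390
[... 263 characters left out ...]
,  0.        ,  0.        ]), 'R': array([[-0.97065114, -0.24048808,  0.00135985],
       [-0.1601103 ,  0.64199281, -0.7498066 ],
       [ 0.17944654, -0.72801835, -0.66165567]]), 't': array([ 474.51778564,  124.36413311, 1146.26556742])}
wrist {'mtx': array([[353.23002881,   0.        , 273.04515559],
       [  0.        , 353.23002881, 205.26402423],
       [  0.        ,   0.        ,   1.        ]]), 'dist': array([-0.07521571,  0.        ,  0.        ,  0.        ,  0.        ]), 'R': array([[ 0.35687326, -0.93415013, -0.00223822],
       [-0.89323945, -0.34194352,  0.2918868 ],
       [-0.27343144, -0.10216733, -0.95645025]]), 't': array([-599.18562028,  -37.45442917,  379.63033113])}
```

View pics/scene0.png

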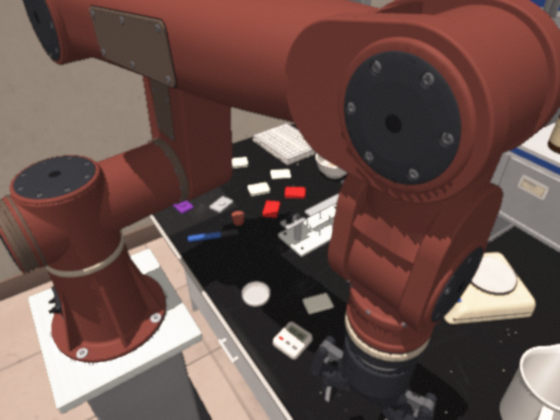

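View pics/side0.png

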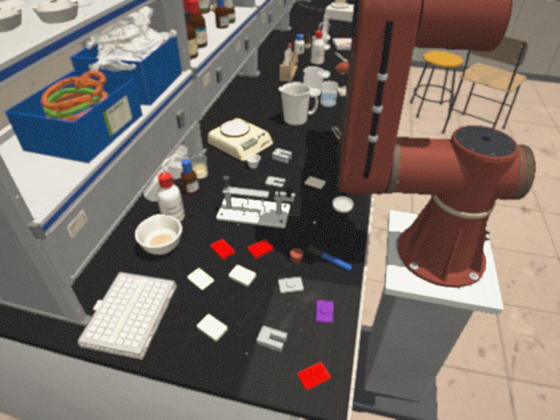

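View pics/wrist0.png

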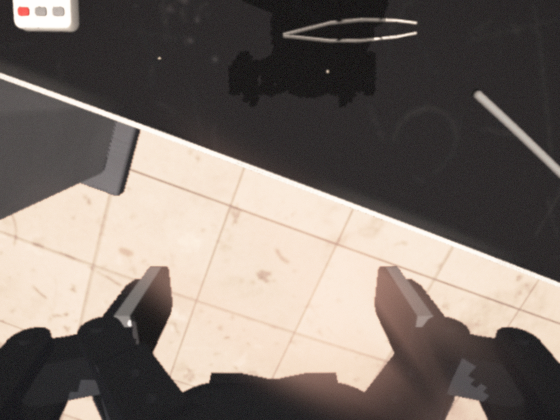

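```bash
cat > h.py <<'E'
from cell import arm
import cv2,numpy as np
def ray(m,px):
    u=cv2.undistortPoints(np.array([[px]],float),m['mtx'],m['dist'])[0,0]
    d=m['R'].T@np.array([u[0],u[1],1]); c=-m['R'].T@m['t']; return c,d
def atz(m,px,z):
    c,d=ray(m,px); return c+d*(z-c[2])/d[2]
def bydepth(m,px,dep):
    c,d=ray(m,px); return c+d*dep
def proj(m,X):
    r,_=cv2.Rodrigues(m['R']); return cv2.projectPoints(np.array(X,float).reshape(-1,1,3),r,m['t'],m['mtx'],m['dist'])[0].reshape(-1,2)
E
python3 - <<'E'
from h import *
p=cv2.imread("pics/side0.png"); 
cv2.imwrite("pics/s_a.png",cv2.resize(p[260:400,170:370],None,fx=4,fy=4,interpolation=3))
cv2.imwrite("pics/s_b.png",cv2.resize(p[135:275,190:370],None,fx=4.2,fy=4.2,interpolation=3))
m=arm.camera_model("side");d=np.load("pics/side0.npy")
for px in [(200,279),(242,275),(212,327),(272,331),(290,285),(325,311),(283,156),(276,181),(315,183),(343,204),(296,255),(313,376),(254,169),(160,234)]:
    print(px,atz(m,px,6).round(),bydepth(m,px,d[px[1],px[0]]).round())
E
```

```text
(200, 279) [633. 256.   6.] [634. 255.   4.]
(242, 275) [528. 216.   6.] [526. 221.  14.]
(212, 327) [550. 386.   6.] [547. 391.  15.]
(272, 331) [408. 362.   6.] [406. 369.  19.]
(290, 285) [396. 217.   6.] [395. 222.  13.]
(325, 311) [294. 275.   6.] [294. 278.  10.]
(283, 156) [ 551. -368.    6.] [ 545. -342.   24.]
(276, 181) [ 539. -211.    6.] [ 541. -216.    2.]
(315, 183) [ 406. -232.    6.] [ 406. -233.    6.]
(343, 204) [ 300. -144.    6.] [ 299. -133.   16.]
(296, 255) [402. 110.   6.] [399. 126.  25.]
(313, 376) [294. 448.   6.] [294. 453.  14.]
(254, 169) [ 633. -261.    6.] [ 634. -263.    4.]
(160, 234) [813. 126.   6.] [804. 138.  20.]
```

View pics/s_a.png

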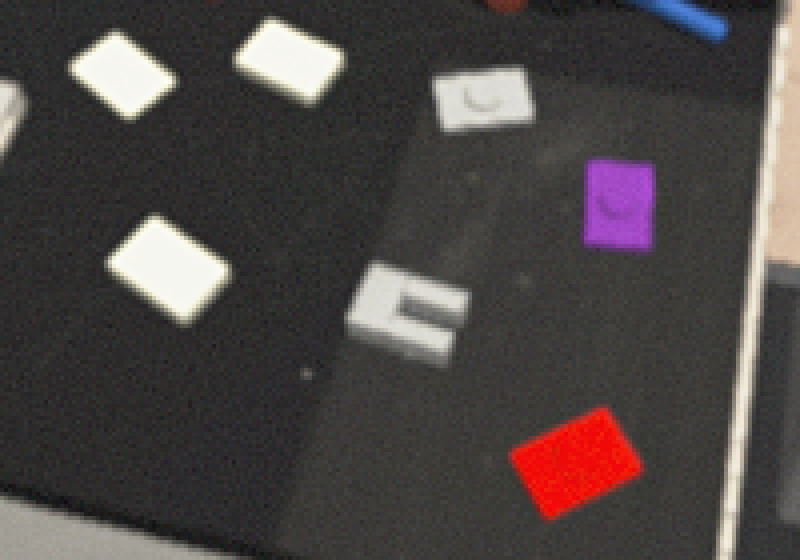

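View pics/s_b.png

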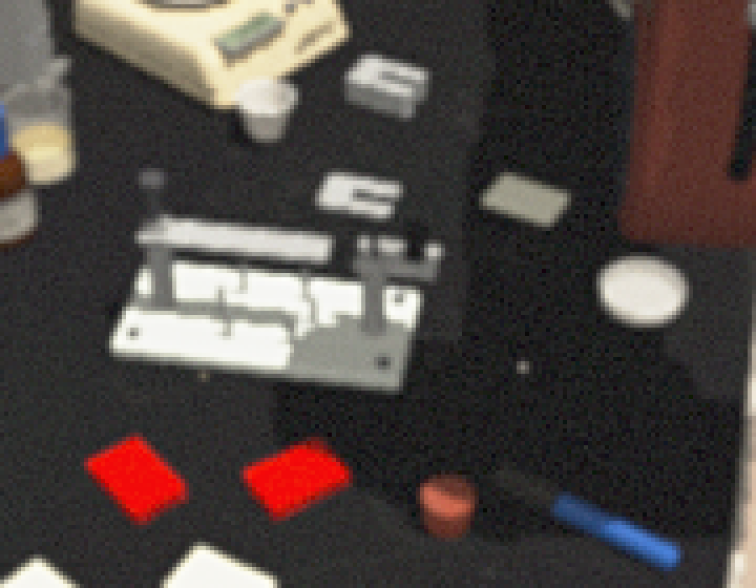

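```bash
python3 - <<'E'
from h import *
m=arm.camera_model("wrist");c=-m['R'].T@m['t'];s=arm.state()
print(arm.tcp_to_tips,c,s['position'],c-s['position'])
from scipy.spatial.transform import Rotation as R
q=s['tool_rot'];r=R.from_quat([*q[1:],q[0]]);print(r.as_matrix().round(3)); print("cam in tool",r.inv().apply(c-s['position']), r.inv().apply(m['R'][2]),r.inv().apply(m['R'][0]))
m=arm.camera_model("side")
d=np.load("pics/side0.npy")
for n in ["pivot","strap_knob","stud","strap_slot","nest","guide_pin","crucible","stopper","pressure_plate","coupon_a","shim_6","clamp"]:
    for o in arm.tip_of("side",n)[:5]:
        px=o['pixel'];print(n,round(o['p'],2),np.round(px), bydepth(m,px,d[int(px[1]),int(px[0])]).round())
E
```

```text
17.0 [ 284.18042101 -533.75080546  372.68887307] [ 214.02529804 -560.24765957  216.41095414] [ 70.15512297  26.49685411 156.27791894]
[[ 0.934  0.357 -0.   ]
 [ 0.357 -0.934  0.001]
 [ 0.    -0.001 -1.   ]]
cam in tool [ 7.50267429e+01  1.19533092e-01 -1.56261275e+02] [-0.29210252 -0.00114866  0.95638632] [1.02856672e-04 9.99999235e-01 1.23245938e-03]
pivot 0.89 [228. 191.] [644. -21.  89.]
pivot 0.61 [198. 281.] [637. 263.   5.]
strap_knob 0.56 [287. 195.] [465. -43.  91.]
stud 0.97 [279. 194.] [487. -41.  93.]
strap_slot 0.8 [280. 198.] [485. -33.  85.]
nest 0.89 [251. 208.] [582. -48.  10.]
nest 0.33 [250. 216.] [572.  -8.  12.]
guide_pin 0.72 [262. 206.] [545. -55.  20.]
guide_pin 0.53 [289. 286.] [397. 226.  13.]
crucible 0.69 [254. 166.] [ 635. -266.   14.]
crucible 0.23 [288. 192.] [461. -37. 108.]
stopper 0.54 [296. 259.] [399. 135.  17.]
pressure_plate 0.94 [311. 375.] [299. 451.  13.]
pressure_plate 0.9 [325. 311.] [294. 278.  12.]
pressure_plate 0.69 [291. 286.] [392. 226.  11.]
pressure_plate 0.37 [212. 328.] [548. 391.  11.]
coupon_a 0.71 [314. 184.] [ 409. -228.    5.]
coupon_a 0.68 [212. 326.] [549. 388.  12.]
coupon_a 0.63 [197. 279.] [639. 260.   8.]
coupon_a 0.54 [222. 250.] [607. 148.  11.]
coupon_a 0.5 [264. 249.] [496. 111.   9.]
shim_6 0.63 [272. 337.] [404. 376.   6.]
shim_6 0.6 [279. 156.] [ 561. -340.   23.]
shim_6 0.55 [274. 182.] [ 542. -202.    6.]
clamp 0.76 [254. 215.] [563. -20.  11.]
```

Emit:
play_rows(
  motion=[
    [[0.0266,0.036,0.013],-2.1,1],
    [[0.0266,0.036,0.013],-2.1,1],
    [[0.0266,0.036,0.013],-2.1,1],
    [[0.0266,0.036,0.013],-2.1,1],
    [[0.0266,0.036,0.013],-2.1,1],
    [[0.0266,0.036,0.013],-2.1,1],
    [[0.0266,0.036,0.013],-2.1,1],
    [[0.0266,0.036,0.013],-2.1,1],
    [[0.0266,0.036,0.013],-2.1,1],
    [[0.0266,0.036,0.013],-2.1,1],
    [[0.01,0.045,0],0,1],
    [[0.01,0.045,0],0,1],
    [[0,0.04,0],0,1],
    [[0,0,0],0,1],
    [[0,0,0],0,1],
  ],
)

```text
time: 2.25
position: [500.2, -69.9, 347.3]
tool_rot: [0.0, 1.0, 0.0, 0.0]
contact_force: [0.3, 0.1, -0.4]
width: 85.3
```

```bash
cat > snap.py <<'E'
from h import *
import sys,pickle
tag=sys.argv[1]; cams=sys.argv[2:] or ["wrist"]
s=arm.state();print(s['position'].round(1),s['tool_rot'].round(3),round(s['time'],2),round(s['width'],1),s['contact_force'].round(1))
for c in cams:
    m=arm.camera_model(c); p,d=arm.read_camera(c)
    cv2.imwrite(f"pics/{tag}_{c}.png",p); pickle.dump((m,p,d,s),open(f"pics/{tag}_{c}.pkl","wb"))
E
python3 snap.py v1 wrist scene side
```

```text
[500.2 -69.9 347.3] [0. 1. 0. 0.] 2.25 85.3 [ 0.3  0.1 -0.4]
```

View pics/v1_wrist.png

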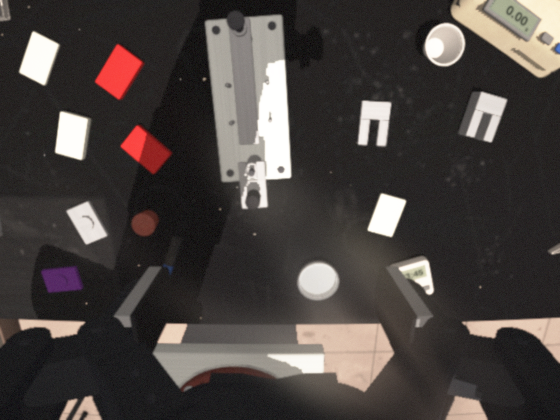

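View pics/v1_scene.png

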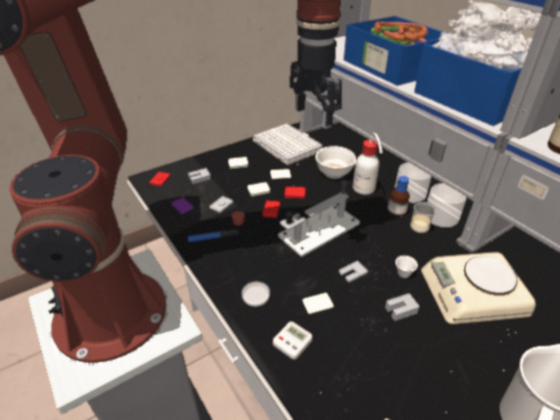

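```bash
cat > meas.py <<'E'
from h import *
import pickle
def load(t): return pickle.load(open(f"pics/{t}.pkl","rb"))
def plate(t,px,z,thr=None,show=False):
    """segment bright blob round px via floodfill; rectify to plane z, return centre,yaw of long axis(deg),size"""
    m,p,d,s=load(t)
    ff=np.zeros((422,562),np.uint8); q=cv2.medianBlur(p,3)
    cv2.floodFill(q.copy(),ff,tuple(int(v) for v in px),0,(thr,)*3,(thr,)*3,8|(255<<8)|cv2.FLOODFILL_FIXED_RANGE|cv2.FLOODFILL_MASK_ONLY)
    mk=ff[1:-1,1:-1]; cs,_=cv2.findContours(mk,0,1); c=max(cs,key=cv2.contourArea)
    W=np.array([atz(m,(v[0][0],v[0][1]),z)[:2] for v in c],np.float32)
    (cx,cy),(w,h),a=cv2.minAreaRect(W)
    if h>w: a+=90;w,h=h,w
    a=(a+90)%180-90
    dd=d[mk>0]; ys,xs=np.nonzero(mk)
    zz=[bydepth(m,(x,y),d[y,x])[2] for x,y in list(zip(xs,ys))[::7] if d[y,x]>0]
    return (round(cx,1),round(cy,1)),round(a,1),(round(w,1),round(h,1)),"z",round(float(np.median(zz)),1)
E
python3 - <<'E'
from meas import *
t="v1_wrist"
for n,px,z,th in [("cA",(39,58),6,70),("cB",(72,135),12,70),("cD",(387,215),6,70),("pp",(75,218),8,60),("sh6",(375,106),6,60),("sh24",(490,103),24,60)]:
    print(n,plate(t,px,z,th))
t="v1_side"
for n,px,z,th in [("cC",(212,327),12,60),("s18",(262,333),18,50)]: print(n,plate(t,px,z,th))
m,p,d,s=load("v1_wrist")
for px in [(236,21),(253,198),(253,181),(254,165),(216,30),(272,25),(227,177),(284,170),(240,60),(470,100)]:
    print(px,bydepth(m,px,d[px[1],px[0]]).round(1))
for n in ["pivot","strap_knob","stud","strap_slot","nest","guide_pin"]:
    for o in arm.tip_of("wrist",n)[:3]:print(n,o['p'],np.round(o['pixel'],1))
cv2.imwrite("pics/cl.png",cv2.resize(p[0:220,180:320],None,fx=2.7,fy=2.7,interpolation=3))
p=load("v1_side")[1]
cv2.imwrite("pics/cl2.png",cv2.resize(p[140:240,200:320],None,fx=5,fy=5,interpolation=3))
E
```

```text
cA ((633.7, 252.6), -28.5, (59.8, 40.1), 'z', 5.8)
cB ((527.7, 216.2), -16.4, (60.1, 40.2), 'z', 11.7)
cD ((407.8, -238.7), -15.5, (59.9, 39.9), 'z', 5.0)
pp ((395.4, 215.2), 22.4, (59.0, 39.4), 'z', 7.8)
sh6 ((542.3, -209.4), -2.5, (59.3, 39.3), 'z', 5.1)
sh24 ((554.5, -359.3), -13.2, (59.5, 39.5), 'z', 22.8)
cC ((549.3, 387.6), -22.1, (62.2, 41.4), 'z', 13.0)
s18 ((403.5, 382.8), -5.1, (59.6, 40.1), 'z', 18.9)
(236, 21) [648.2 -33.4 130.9]
(253, 198) [465.4 -46.6 116. ]
(253, 181) [477.9 -45.   84.1]
(254, 165) [496.7 -46.2  79. ]
(216, 30) [660.6   3.9  14.1]
(272, 25) [666.1 -67.9  14.7]
(227, 177) [467.1  -3.9  12.3]
(284, 170) [477.9 -84.7  15.9]
(240, 60) [616.5 -32.5  85.4]
(470, 100) [ 576.4 -344.4    3.6]
pivot 0.73 [242.3  30.3]
stud 0.78 [249.1 173.7]
stud 0.75 [ 88.7 225.1]
strap_slot 0.87 [254.5 172.1]
nest 0.93 [251.1 100.4]
guide_pin 0.64 [252.3 129. ]
```

View pics/cl.png

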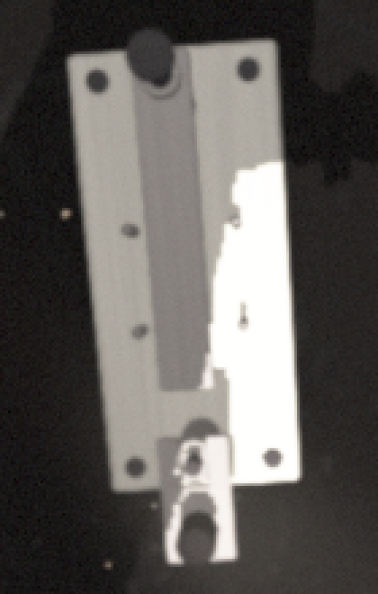

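View pics/cl2.png

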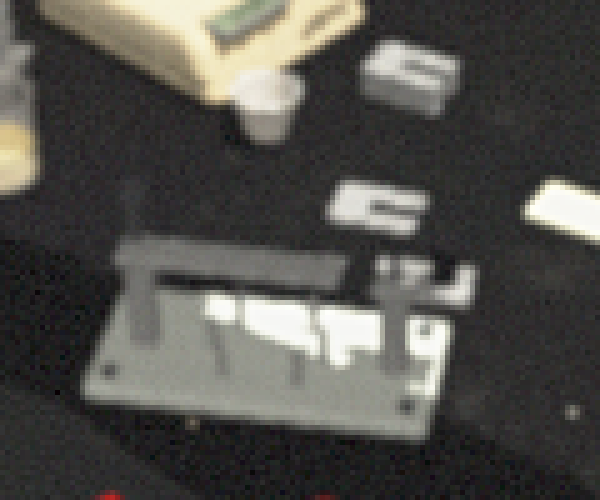

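```bash
python3 - <<'E'
from meas import *
m,p,d,s=load("v1_wrist")
f=lambda a:np.array([atz(m,(x/2.7+180-.3,y/2.7-.3),12)[:2] for x,y in a])
for a in ([(68,55),(275,40),(300,480),(113,490)],[(97,81),(248,69),(272,457),(135,467)]):
    P=f(a);print(P.round(1),P.mean(0).round(1)); 
    v=(P[0]+P[1])/2-(P[2]+P[3])/2; w=(P[0]+P[3])/2-(P[1]+P[2])/2
    print(np.linalg.norm(v),np.linalg.norm(w),np.degrees(np.arctan2(v[1],v[0])),np.degrees(np.arctan2(-w[0],w[1])))
# pins tips z=38
print(f([(0,0)]))
for a in [(130,231),(140,331)]: print(atz(m,(a[0]/2.7+180-.3,a[1]/2.7-.3),38))
print('knob top',atz(m,(198/2.7+180-.3,522/2.7-.3),115.5),'bolt',atz(m,(151/2.7+180,55/2.7),131.5))
E
```

```text
[[673.1  18.1]
 [679.2 -80.1]
 [466.3 -94.6]
 [460.9   4.2]] [569.9 -38.1]
212.9984050686515 98.67084687179138 3.8274494798761163 3.3246439816601736
[[661.3   4.7]
 [666.2 -67.3]
 [478.6 -79.8]
 [473.3  -7.9]] [569.9 -37.6]
188.238618900733 72.1372238990346 3.8088045108341833 4.080443565965066
[[698.158263    49.44159257]]
[591.04932908 -12.33697945  38.        ]
[545.02867329 -15.69585252  38.        ]
knob top [471.14635233 -46.67006198 115.5       ] bolt [648.69516586 -33.41039641 131.5       ]
```

Emit:
play_rows(
  motion=[
    [[-0.01,0.006,-0.05],3.8,1],
    [[-0.01,0.006,-0.05],0,1],
    [[-0.01,0.006,-0.05],0,1],
    [[-0.0097,0.0065,-0.047],0,1],
    [[0,0,0],0,0.6],
    [[0,0,0],0,0.6],
    [[0,0,-0.022],0,0.6],
    [[0,0,-0.021],0,0.6],
    [[0,0,0],0,0.6],
  ],
  newtons=50,
)

```text
time: 3.6
position: [463.0, -47.5, 113.2]
tool_rot: [0.001, 0.999, 0.032, 0.001]
contact_force: [-0.1, 0.4, 0.0]
width: 51.1
```

```bash
python3 snap.py k1 wrist; python3 -c "
from h import *;print(arm.state()['q'].round(2))"
```

```text
[463.  -47.5 113.2] [0.001 0.999 0.032 0.001] 3.6 51.1 [-0.1  0.4  0. ]
[-0.38 -0.32 -0.48  1.4  -0.    2.69]
```

View pics/k1_wrist.png

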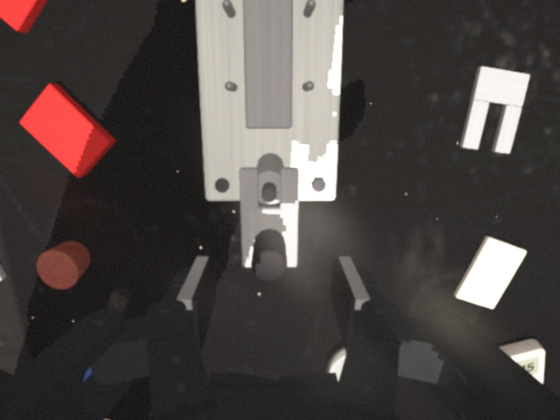

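Emit:
play_rows(
  motion=[
    [[-0.0025,0.0022,-0.003],0,0.6],
    [[0,0,-0.0035],0,0.6],
    [[0,0,0],0,0.1],
    [[0,0,0],0,0.1],
    [[0,0,0],0,0.1],
    [[0,0,0],0,0.1],
    [[0,0,0],0,0.1],
    [[0,0,0],0,0.1],
  ],
  newtons=50,
)

```text
time: 4.45
position: [458.6, -44.3, 104.4]
tool_rot: [0.0, 0.999, 0.032, -0.0]
contact_force: [-0.2, -0.2, 0.4]
width: 8.5
```

```bash
python3 snap.py k2 wrist
```

```text
[458.6 -44.3 104.4] [ 0.     0.999  0.032 -0.   ] 4.45 8.5 [-0.2 -0.2  0.4]
```

View pics/k2_wrist.png

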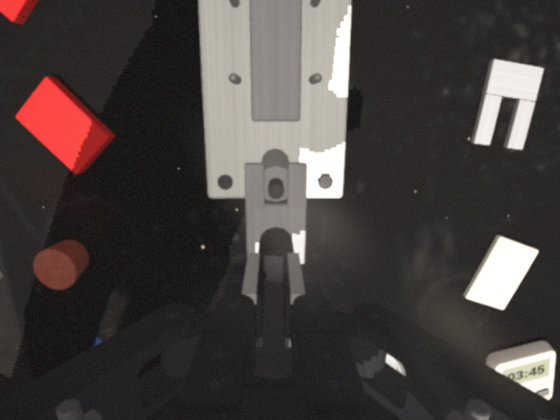

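```bash
python3 - <<'E'
from meas import *
m,p,d,s=load("k2_wrist")
c=p[130:400,180:380]; c=np.clip((c/255.)**.5*255,0,255).astype(np.uint8)
cv2.imwrite("pics/k2z.png",cv2.resize(c,None,fx=2.9,fy=2.2*1,interpolation=3))
for y in range(150,360,10): print(y,d[y,275],bydepth(m,(275,y),d[y,275]).round(1))
print(proj(m,[[460,-45,115.5],[471,-45.5,115.5],s['position'],s['position']-[0,0,17]]))
E
```

```text
150 239.08696 [499.6 -42.7  21.1]
160 201.3526 [499.5 -42.5  60.6]
170 183.69272 [497.5 -42.6  79.7]
180 179.49654 [493.4 -42.8  85.3]
190 171.04898 [490.7 -43.   95. ]
200 190.47208 [480.7 -43.7  77.7]
210 185.45996 [477.1 -43.9  84.1]
220 186.857 [471.6 -44.3  84.3]
230 181.7247 [468.4 -44.5  90.7]
240 169.73267 [468.1 -44.4 103.3]
250 159.8175 [467.6 -44.4 113.8]
260 160.85426 [462.8 -44.8 114.2]
270 162.22049 [457.8 -45.1 114.3]
280 162.9936 [453.  -45.4 115. ]
290 296.09766 [379.1 -50.8  -1.6]
300 298.31055 [369.8 -51.4  -1. ]
310 301.05267 [360.  -52.1  -0.9]
320 303.3488 [ 3.503e+02 -5.270e+01 -3.000e-01]
330 307.7117 [339.1 -53.4  -1.4]
340 309.9579 [329.1 -54.1  -0.7]
350 314.52985 [317.2 -54.9  -1.9]
[[275.13211643 266.85330201]
 [277.89393834 244.70453333]
 [273.41536127 258.89684671]
 [273.42720606 244.93799127]]
```

View pics/k2z.png

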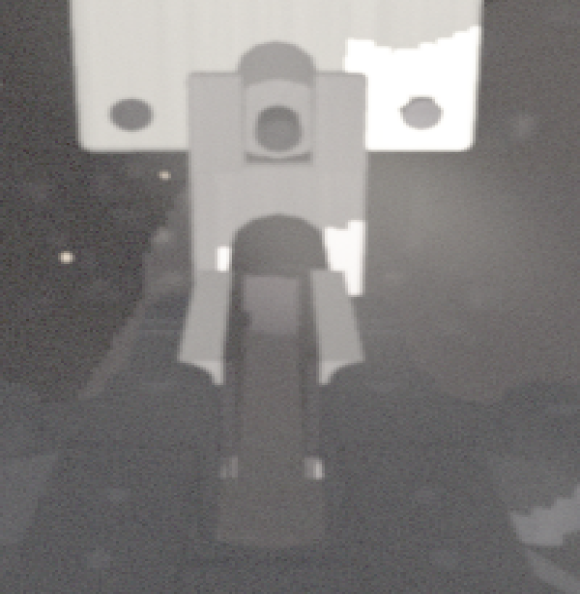

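Emit:
play_rows(
  motion=[
    [[0,0,0],0,0.0],
    [[0,0,0],0,0.0],
    [[0,0,0],0,0.0],
    [[0,0,0],0,0.0],
  ],
  newtons=50,
)

```text
time: 4.9
position: [458.7, -44.3, 104.5]
tool_rot: [0.0, 0.999, 0.032, -0.0]
contact_force: [-0.2, 0.1, -0.2]
width: -0.3
```

```bash
python3 snap.py k3 wrist side; python3 - <<'E'
from meas import *
m,p,d,s=load("k3_wrist")
c=p[130:400,180:380]; c=np.clip((c/255.)**.5*255,0,255).astype(np.uint8)
m,p,d,s=load("k3_side")
c2=p[130:250,200:340]; c2=np.clip((c2/255.)**.5*255,0,255).astype(np.uint8)
cv2.imwrite("pics/k3z.png",np.hstack([cv2.resize(c,(400,540),interpolation=3),cv2.resize(c2,(400,540),interpolation=3)]))
E
```

```text
[458.7 -44.3 104.5] [ 0.     0.999  0.032 -0.   ] 4.9 -0.3 [-0.2  0.1 -0.2]
```

View pics/k3z.png

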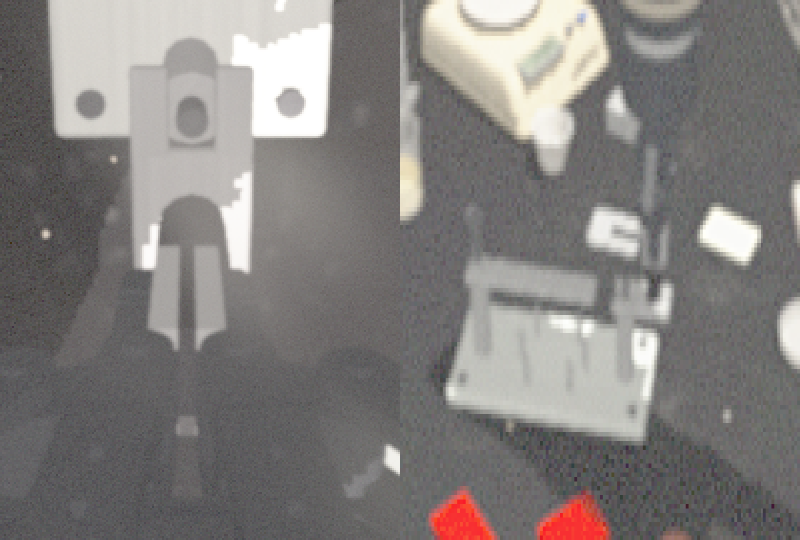

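```bash
python3 - <<'E'
from meas import *
m,p,d,s=load("k3_wrist")
for x in (262,268,284):
  for y in range(246,312,6): print((x,y),bydepth(m,(x,y),d[y,x]).round(1),d[y,x])
E
```

```text
(262, 246) [464.3 -38.4 102.6] 171.45041
(262, 252) [464.8 -38.6 110.8] 163.41537
(262, 258) [469.3 -38.8 126.5] 147.09866
(262, 264) [469.6 -39.  132.5] 141.24884
(262, 270) [469.7 -39.2 137.9] 136.13496
(262, 276) [469.7 -39.3 142.8] 131.40016
(262, 282) [469.6 -39.5 147.1] 127.33303
(262, 288) [469.8 -39.6 151.6] 122.93585
(262, 294) [469.9 -39.7 155.7] 119.00229
(262, 300) [470.6 -39.8 160.6] 114.10745
(262, 306) [470.8 -39.9 164.4] 110.416504
(268, 246) [467.5 -41.2 109.6] 163.77324
(268, 252) [466.8 -41.3 114.7] 159.111
(268, 258) [470.2 -41.3 128. ] 145.46127
(268, 264) [468.9 -41.4 130.9] 143.00517
(268, 270) [470.1 -41.5 138.5] 135.43584
(268, 276) [469.7 -41.6 142.5] 131.7447
(268, 282) [469.8 -41.6 147.1] 127.31441
(268, 288) [469.9 -41.7 151.5] 123.008934
(268, 294) [470.2 -41.7 156. ] 118.6134
(268, 300) [467.4 -41.9 155.2] 120.263214
(268, 306) [466.2 -42.  157.1] 118.81588
(284, 246) [468.1 -48.6 109.8] 163.58794
(284, 252) [467.1 -48.6 114.2] 159.6295
(284, 258) [469.8 -48.  126.3] 147.30098
(284, 264) [470.1 -47.8 132.4] 141.33476
(284, 270) [470.2 -47.7 137.9] 136.06044
(284, 276) [469.7 -47.6 141.7] 132.61508
(284, 282) [470.5 -47.4 147.8] 126.5258
(284, 288) [470.5 -47.2 152. ] 122.51208
(284, 294) [470.  -47.2 155.1] 119.63304
(284, 300) [471.2 -46.9 160.8] 113.850716
(284, 306) [471.4 -46.8 164.6] 110.1779
```

```bash
python3 - <<'E'
from meas import *
for t in ("v1_wrist","k1_wrist"):
    m,p,d,s=load(t); print(s['position'],s['width'])
    H,W=d.shape; 
    for y in range(240,330,8):
        row=[]
        for x in range(110,240,6):
            if 0<d[y,x]<200: row.append((x,*(bydepth(m,(x,y),d[y,x])-s['position']).round(0).astype(int)))
        print(y,row[:5],row[-1:])
E
```

```text
[500.18448137 -69.85843046 347.26129886] 85.34744867800859
240 [] []
248 [] []
256 [] []
264 [] []
272 [(146, np.int64(11), np.int64(49), np.int64(35)), (152, np.int64(11), np.int64(47), np.int64(36)), (158, np.int64(11), np.int64(45), np.int64(35)), (164, np.int64(10), np.int64(43), np.int64(33))] [(164, np.int64(10), np.int64(43), np.int64(33))]
280 [(134, np.int64(7), np.int64(55), np.int64(34)), (140, np.int64(11), np.int64(49), np.int64(42)), (146, np.int64(12), np.int64(47), np.int64(42)), (152, np.int64(11), np.int64(45), np.int64(42)), (158, np.int64(11), np.int64(43), np.int64(41))] [(170, np.int64(3), np.int64(43), np.int64(27))]
288 [(128, np.int64(7), np.int64(55), np.int64(41)), (134, np.int64(11), np.int64(49), np.int64(48)), (140, np.int64(11), np.int64(47), np.int64(48)), (146, np.int64(11), np.int64(45), np.int64(47)), (152, np.int64(11), np.int64(43), np.int64(48))] [(170, np.int64(0), np.int64(43), np.int64(28))]
296 [(122, np.int64(7), np.int64(55), np.int64(46)), (128, np.int64(11), np.int64(49), np.int64(53)), (134, np.int64(11), np.int64(47), np.int64(53)), (14
[... 3348 characters left out ...]
nt64(64)), (164, np.int64(11), np.int64(34), np.int64(64))] [(206, np.int64(-5), np.int64(26), np.int64(40))]
320 [(110, np.int64(9), np.int64(49), np.int64(69)), (116, np.int64(9), np.int64(48), np.int64(68)), (122, np.int64(9), np.int64(46), np.int64(67)), (128, np.int64(4), np.int64(47), np.int64(61)), (134, np.int64(5), np.int64(45), np.int64(61))] [(206, np.int64(-8), np.int64(25), np.int64(41))]
328 [(110, np.int64(9), np.int64(48), np.int64(72)), (116, np.int64(8), np.int64(47), np.int64(71)), (122, np.int64(6), np.int64(46), np.int64(68)), (128, np.int64(4), np.int64(46), np.int64(65)), (134, np.int64(4), np.int64(44), np.int64(64))] [(206, np.int64(-11), np.int64(25), np.int64(42))]
```

Emit:
play_rows(
  motion=[
    [[0.0015,-0.0008,0],0,0.6],
    [[0,0,0],0,0.6],
    [[0,0,0],0,0.6],
    [[0,0,0],0,0.6],
    [[0,0,-0.01],0,0.6],
    [[0,0,-0.01],0,0.6],
    [[0,0,-0.01],0,0.6],
    [[0,0,0],0,0.6],
  ],
)

```text
time: 5.8
position: [458.9, -44.6, 72.3]
tool_rot: [-0.001, 0.999, 0.032, -0.001]
contact_force: [-0.2, 0.1, 0.8]
width: 51.3
```

```bash
python3 snap.py k4 wrist
```

```text
[458.9 -44.6  72.3] [-0.001  0.999  0.032 -0.001] 5.8 51.3 [-0.2  0.1  0.8]
```

View pics/k4_wrist.png

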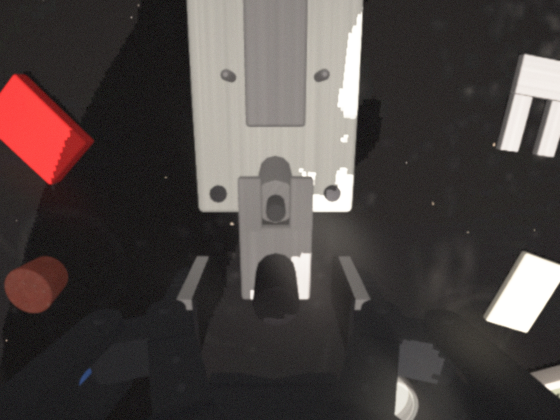

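Emit:
play_rows(
  motion=[
    [[0.001,-0.0005,0],0,0.1],
    [[0,0,0],0,0.1],
    [[0,0,0],0,0.1],
    [[0,0,0],0,0.1],
    [[0,0,0],0,0.1],
    [[0,0,0],0,0.1],
  ],
)

```text
time: 6.45
position: [461.4, -45.7, 74.7]
tool_rot: [0.0, 0.999, 0.032, 0.0]
contact_force: [1.7, 0.5, 0.1]
width: 16.6
```

```bash
python3 snap.py k5 wrist
```

```text
[461.4 -45.7  74.7] [0.    0.999 0.032 0.   ] 6.45 16.6 [1.7 0.5 0.1]
```

View pics/k5_wrist.png

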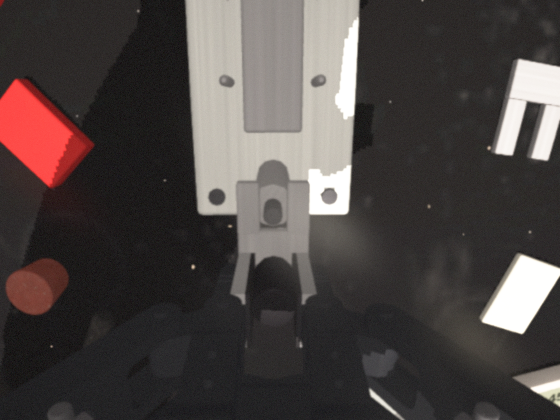

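```bash
python3 - <<'E'
import numpy as np
P=np.array([649.7,-32.5]);a=np.radians(183.8+6.5*np.arange(13))
K=P+190*np.c_[np.cos(a),np.sin(a)];print((np.diff(K,axis=0)/1000).round(4).tolist(),K[-1])
E
```

```text
[[0.0026, -0.0214], [0.005, -0.0209], [0.0074, -0.0202], [0.0096, -0.0193], [0.0117, -0.0181], [0.0137, -0.0166], [0.0155, -0.015], [0.0171, -0.0131], [0.0185, -0.0111], [0.0196, -0.0089], [0.0205, -0.0066], [0.0211, -0.0043]] [ 622.6005026  -220.55748387]
```

Emit:
play_rows(
  motion=[
    [[0,0,0.008],0,0.1],
    [[0,0,0.008],0,0.1],
    [[0,0,0.008],0,0.1],
    [[0,0,0],0,0.1],
    [[0,0,0],0,0.1],
  ],
)

```text
time: 7.0
position: [461.5, -45.7, 98.6]
tool_rot: [0.0, 0.999, 0.032, 0.0]
contact_force: [5.7, -0.0, -2.1]
width: 16.0
```

```bash
python3 snap.py k6 wrist side
```

```text
[461.5 -45.7  98.6] [0.    0.999 0.032 0.   ] 7.0 16.0 [ 5.7 -0.  -2.1]
```

View pics/k6_wrist.png

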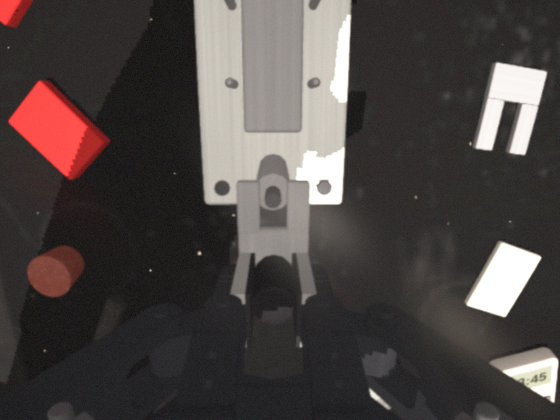

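```bash
python3 - <<'E'
from meas import *
m,p,d,s=load("k6_wrist")
for px in [(248,200),(300,200),(272,196),(270,60)]: print(bydepth(m,px,d[px[1],px[0]]).round(1))
E
```

```text
[492.8 -32.5 106.4]
[494.8 -55.  108.1]
[492.1 -43.   95. ]
[550.9 -38.5 106.9]
```

Emit:
play_rows(
  motion=[
    [[0,0,0.004],0,0.1],
    [[0.0026,-0.0214,0],6.5,0.1],
    [[0.005,-0.0209,0],6.5,0.1],
    [[0.0074,-0.0202,0],6.5,0.1],
    [[0.0096,-0.0193,0],6.5,0.1],
    [[0.0117,-0.0181,0],6.5,0.1],
    [[0.0137,-0.0166,0],6.5,0.1],
    [[0.0155,-0.015,0],6.5,0.1],
    [[0.0171,-0.0131,0],6.5,0.1],
    [[0.0185,-0.0111,0],6.5,0.1],
    [[0.0196,-0.0089,0],6.5,0.1],
    [[0.0205,-0.0066,0],6.5,0.1],
    [[0.0211,-0.0043,0],6.5,0.1],
    [[0,0,0],0,0.1],
  ],
)

```text
time: 8.5
position: [624.0, -219.0, 100.0]
tool_rot: [-0.003, 0.755, 0.656, 0.001]
contact_force: [-0.1, 6.6, -2.0]
width: 16.2
```

```bash
python3 snap.py k7 wrist side
```

```text
[ 624. -219.  100.] [-0.003  0.755  0.656  0.001] 8.5 16.2 [-0.1  6.6 -2. ]
```

View pics/k7_wrist.png

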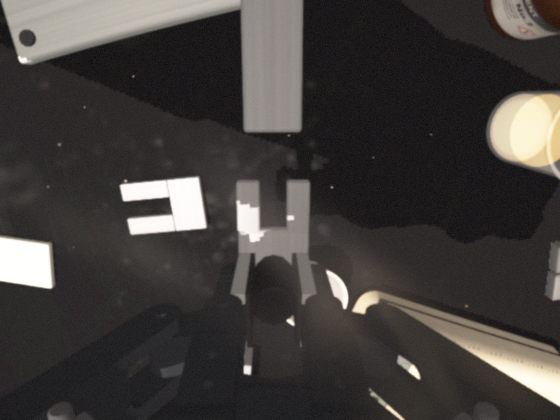

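View pics/k7_side.png

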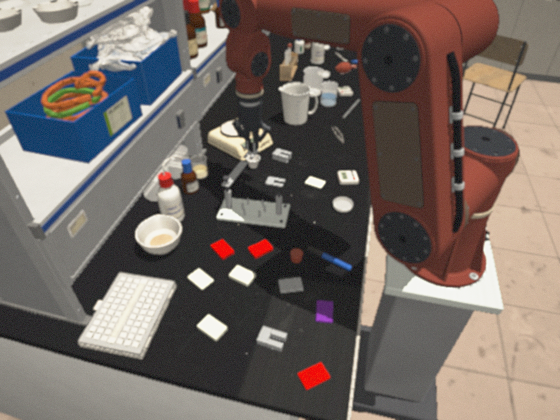

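Emit:
play_rows(
  motion=[
    [[0,0,-0.008],0,0.1],
    [[0,0,-0.008],0,0.1],
    [[0,0,-0.008],0,0.1],
    [[0,0,0],0,0.1],
    [[0,0,0],0,0.5],
    [[0,0,0],0,0.5],
    [[0,0,0],0,0.5],
    [[0,0,0],0,0.5],
    [[0,0,0.04],0,0.6],
    [[0,0,0.05],0,0.6],
    [[0,0,0.05],0,0.6],
    [[0,0,0.05],0,0.6],
    [[0,0,0.03],0,0.6],
  ],
)

```text
time: 9.9
position: [623.9, -221.5, 303.5]
tool_rot: [0.003, 0.756, 0.654, 0.001]
contact_force: [0.8, -0.7, 0.1]
width: 51.3
```

```bash
python3 snap.py k8 wrist; python3 -c "
from h import *;print(arm.state()['q'].round(2))"
```

```text
[ 623.9 -221.5  303.5] [0.003 0.756 0.654 0.001] 9.9 51.3 [ 0.8 -0.7  0.1]
[-0.54  0.34  0.54  1.75 -0.    1.18]
```

View pics/k8_wrist.png

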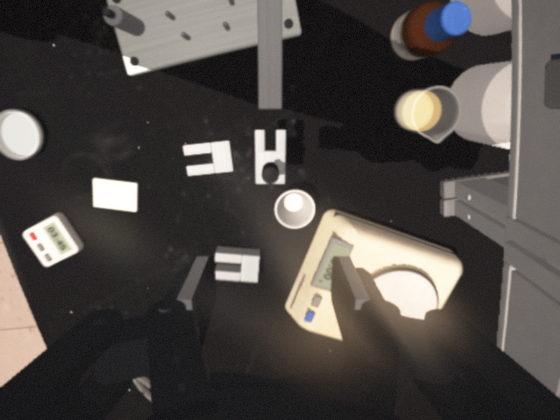

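Emit:
play_rows(
  motion=[
    [[-0.0216,-0.0017,-0.0183],8.28,0.7],
    [[-0.0216,-0.0017,-0.0183],8.28,0.7],
    [[-0.0216,-0.0017,-0.0183],8.28,0.7],
    [[-0.0216,-0.0017,-0.0183],8.28,0.7],
    [[-0.0216,-0.0017,-0.0183],8.28,0.7],
    [[-0.0216,-0.0017,-0.0183],8.28,0.7],
    [[-0.0216,-0.0017,-0.0183],8.28,0.7],
    [[-0.0216,-0.0017,-0.0183],8.28,0.7],
    [[-0.0216,-0.0017,-0.0183],8.28,0.7],
    [[-0.0216,-0.0017,-0.0183],8.28,0.7],
    [[0,0,-0.03],0,0.7],
    [[0,0,-0.03],0,0.7],
    [[0,0,0],0,0.7],
  ],
)

```text
time: 11.25
position: [405.2, -236.2, 51.7]
tool_rot: [-0.002, 0.135, 0.991, 0.002]
contact_force: [-0.9, 0.1, 0.1]
width: 59.7
```

```bash
python3 snap.py d1 wrist; python3 -c "
from h import *;print(arm.state()['q'].round(2))
from meas import *
print(plate('d1_wrist',(270,200),6,60))"
```

```text
[ 405.2 -236.2   51.7] [-0.002  0.135  0.991  0.002] 11.25 59.7 [-0.9  0.1  0.1]
[-0.81 -0.26 -0.55  1.29 -0.   -0.54]
((404.6, -239.0), -15.6, (54.4, 38.9), 'z', 5.4)
```

View pics/d1_wrist.png

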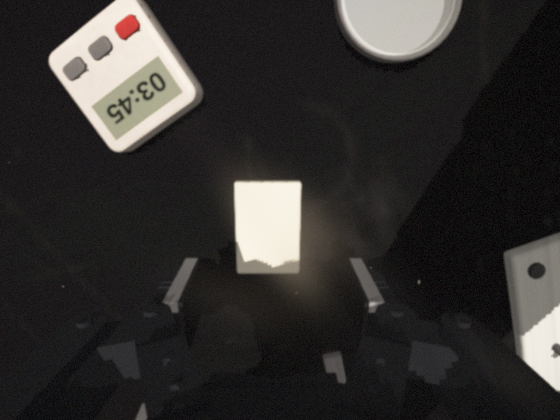

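```bash
python3 - <<'E'
from meas import *
print(plate('d1_wrist',(270,200),6,120), plate('d1_wrist',(270,200),6,140))
m=load('d1_wrist')[0]
for px in [(234,181),(301,181),(300,272),(237,273)]: print(atz(m,px,6).round(1))
E
```

```text
((406.4, -239.5), -15.6, (59.2, 40.1), 'z', 5.4) ((406.5, -239.4), -15.6, (60.5, 40.7), 'z', 5.4)
[ 372.6 -250.3    6. ]
[ 383.2 -212.5    6. ]
[ 440.4 -227.6    6. ]
[ 430.3 -266.4    6. ]
```

Emit:
play_rows(
  motion=[
    [[0.0013,-0.0031,-0.02],0,0.7],
    [[0,0,-0.02],0,0.7],
    [[0,0,-0.015],0,0.7],
    [[0,0,-0.01],0,0.7],
    [[0,0,0],0,0.7],
  ],
)

```text
time: 11.8
position: [408.8, -241.2, -9.4]
tool_rot: [-0.0, 0.135, 0.991, 0.0]
contact_force: [-0.0, 1.0, -0.3]
width: 59.4
```

```bash
python3 snap.py d2 wrist; python3 - <<'E'
from meas import *
m,p,d,s=load('d2_wrist')
print(plate('d2_wrist',(265,200),6,120))
for x in range(150,215,5):
    print(x,[(y,*(bydepth(m,(x,y),d[y,x])).round(0).astype(int).tolist()) for y in range(250,300,8)])
E
```

```text
[ 408.8 -241.2   -9.4] [-0.     0.135  0.991  0.   ] 11.8 59.4 [-0.   1.  -0.3]
((402.1, -233.4), 74.2, (321.7, 211.6), 'z', -0.3)
150 [(250, 387, -294, -2), (258, 390, -295, -1), (266, 394, -296, -1), (274, 398, -298, -1), (282, 402, -299, -1), (290, 406, -301, -1), (298, 410, -303, 0)]
155 [(250, 387, -291, -1), (258, 391, -293, -1), (266, 395, -294, -1), (274, 398, -296, -1), (282, 403, -297, -1), (290, 407, -299, -1), (298, 391, -279, 39)]
160 [(250, 387, -289, -1), (258, 391, -290, -1), (266, 395, -292, -1), (274, 399, -294, -1), (282, 403, -295, -1), (290, 391, -279, 33), (298, 392, -278, 38)]
165 [(250, 388, -286, 0), (258, 392, -288, 0), (266, 396, -289, -1), (274, 400, -291, -1), (282, 392, -280, 26), (290, 392, -277, 33), (298, 389, -273, 44)]
170 [(250, 388, -284, 0), (258, 393, -286, -1), (266, 397, -288, -2), (274, 392, -279, 20), (282, 392, -278, 26), (290, 389, -273, 39), (298, 390, -272, 44)]
175 [(250, 389, -282, -1), (258, 393, -283, 0), (266, 397, -285, -1), (274, 391, -277, 21), (282, 389, -272, 34), (290, 389, -271, 40), (298, 390, -269, 45)]
180 [(250, 390, -280
[... 389 characters left out ...]
, (282, 391, -268, 32), (290, 393, -268, 35), (298, 396, -269, 34)]
195 [(250, 392, -273, -2), (258, 390, -269, 14), (266, 390, -268, 21), (274, 391, -267, 26), (282, 394, -268, 27), (290, 397, -268, 29), (298, 400, -269, 29)]
200 [(250, 392, -271, 0), (258, 391, -268, 12), (266, 392, -267, 18), (274, 396, -268, 18), (282, 399, -269, 18), (290, 402, -270, 19), (298, 405, -271, 20)]
205 [(250, 393, -269, -1), (258, 396, -270, 1), (266, 400, -271, 0), (274, 404, -273, -1), (282, 403, -270, 11), (290, 407, -272, 10), (298, 410, -272, 11)]
210 [(250, 394, -267, -1), (258, 397, -268, -1), (266, 402, -269, -2), (274, 405, -270, -1), (282, 409, -272, -1), (290, 413, -273, -1), (298, 418, -275, -1)]
```

View pics/d2_wrist.png

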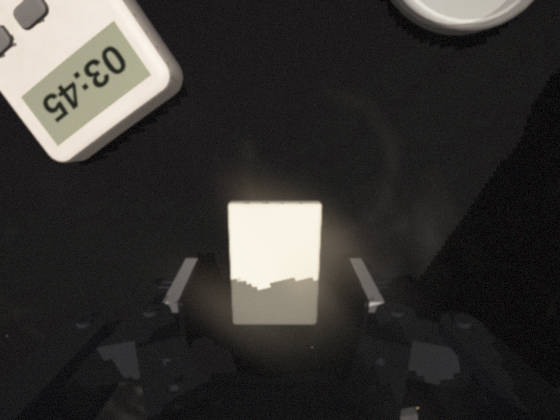

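Emit:
play_rows(
  motion=[
    [[-0.002,0.0015,-0.003],0,0.6],
    [[0,0,-0.003],0,0.6],
    [[0,0,0],0,0.6],
    [[0,0,0],0,0.6],
  ],
)

```text
time: 12.25
position: [406.8, -239.8, -15.3]
tool_rot: [0.0, 0.135, 0.991, -0.0]
contact_force: [-0.3, 0.7, -0.4]
width: 51.2
```

```bash
python3 snap.py d3 wrist; python3 - <<'E'
from meas import *
m,p,d,s=load('d2_wrist')
P=np.array([atz(m,px,6) for px in [(228,203),(322,203),(317,324),(232,324)]]);print(P.mean(0))
m,p,d,s=load('d3_wrist')
for x in range(175,225,5):
    print(x,[(y,*(bydepth(m,(x,y),d[y,x])).round(0).astype(int).tolist()) for y in range(258,310,6)])
E
```

```text
[ 406.8 -239.8  -15.3] [ 0.     0.135  0.991 -0.   ] 12.25 51.2 [-0.3  0.7 -0.4]
[ 406.55447943 -239.43829929    6.        ]
175 [(258, 389, -280, -1), (264, 391, -280, 0), (270, 395, -282, -1), (276, 390, -276, 15), (282, 391, -274, 20), (288, 391, -273, 26), (294, 391, -272, 30), (300, 387, -267, 41), (306, 388, -267, 44)]
180 [(258, 390, -278, -2), (264, 393, -279, -2), (270, 390, -275, 11), (276, 390, -273, 17), (282, 391, -273, 20), (288, 392, -272, 24), (294, 389, -268, 35), (300, 389, -267, 39), (306, 387, -264, 45)]
185 [(258, 390, -275, -1), (264, 393, -276, -1), (270, 391, -273, 11), (276, 391, -271, 17), (282, 388, -267, 28), (288, 389, -267, 32), (294, 389, -266, 35), (300, 389, -265, 39), (306, 388, -263, 45)]
190 [(258, 391, -274, -2), (264, 394, -275, -2), (270, 388, -268, 18), (276, 388, -267, 23), (282, 388, -265, 29), (288, 389, -265, 31), (294, 389, -264, 36), (300, 390, -263, 39), (306, 392, -264, 39)]
195 [(258, 391, -271, -1), (264, 388, -267, 13), (270, 389, -266, 18), (276, 389, -265, 23), (282, 389, -264, 27), (288, 389, -263, 32), (294, 389, -262, 36), (300,
[... 338 characters left out ...]
 392, -262, 23), (288, 394, -262, 24), (294, 397, -264, 23), (300, 399, -264, 25), (306, 401, -264, 26)]
210 [(258, 390, -262, 7), (264, 391, -262, 11), (270, 393, -262, 13), (276, 395, -263, 14), (282, 397, -264, 13), (288, 400, -264, 15), (294, 402, -265, 15), (300, 404, -266, 15), (306, 406, -266, 17)]
215 [(258, 393, -262, 0), (264, 396, -263, 0), (270, 399, -264, -1), (276, 401, -265, 1), (282, 403, -265, 3), (288, 405, -266, 4), (294, 408, -266, 4), (300, 410, -267, 5), (306, 416, -270, 0)]
220 [(258, 394, -260, -1), (264, 397, -261, -1), (270, 400, -262, 0), (276, 402, -263, 0), (282, 406, -264, -1), (288, 409, -265, -2), (294, 411, -266, 0), (300, 414, -267, -1), (306, 417, -268, 0)]
```

View pics/d3_wrist.png

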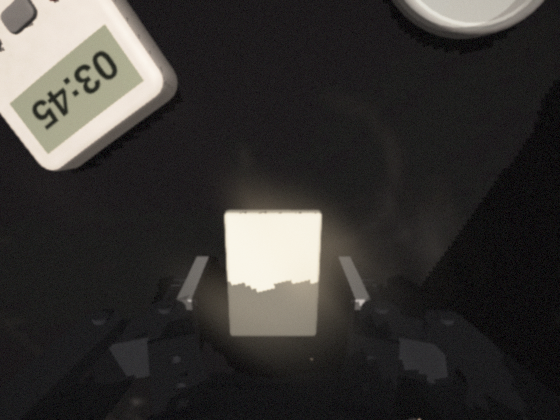

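Emit:
play_rows(
  motion=[
    [[0,0,0.001],0,0.35],
    [[0,0,0],0,0.35],
    [[0,0,0],0,0.35],
    [[0,0,0],0,0.35],
    [[0,0,0],0,0.35],
  ],
  newtons=60,
)

```text
time: 12.8
position: [407.0, -240.0, -14.1]
tool_rot: [0.0, 0.135, 0.991, -0.0]
contact_force: [-1.0, 0.9, 5.5]
width: 37.6
```

```bash
python3 snap.py d4 wrist
```

```text
[ 407.  -240.   -14.1] [ 0.     0.135  0.991 -0.   ] 12.8 37.6 [-1.   0.9  5.5]
```

View pics/d4_wrist.png

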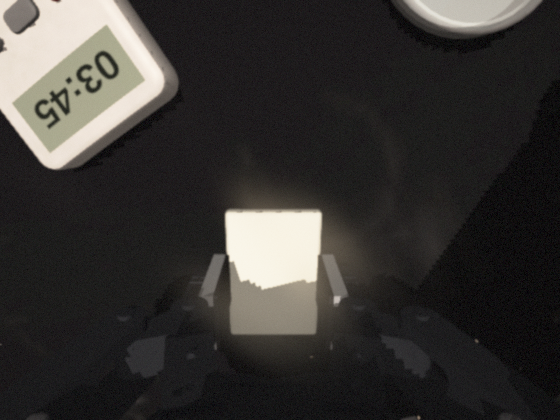

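Emit:
play_rows(
  motion=[
    [[0,0,0.02],0,0.35],
    [[0,0,0.045],0,0.35],
    [[0,0,0.045],0,0.35],
    [[0,0,0.035],0,0.35],
    [[0.0233,0.0289,0],2.76,0.35],
    [[0.0233,0.0289,0],2.76,0.35],
    [[0.0233,0.0289,0],2.76,0.35],
    [[0.0233,0.0289,0],2.76,0.35],
    [[0.0233,0.0289,0],2.76,0.35],
    [[0.0233,0.0289,0],2.76,0.35],
    [[0.0233,0.0289,0],2.76,0.35],
    [[0,0,0],0,0.35],
    [[0,0,0],0,0.35],
  ],
)

```text
time: 14.15
position: [569.6, -36.8, 129.7]
tool_rot: [-0.001, -0.034, 0.999, 0.0]
contact_force: [0.4, 0.2, -0.4]
width: 37.8
```

```bash
python3 snap.py d5 wrist
```

```text
[569.6 -36.8 129.7] [-0.001 -0.034  0.999  0.   ] 14.15 37.8 [ 0.4  0.2 -0.4]
```

View pics/d5_wrist.png

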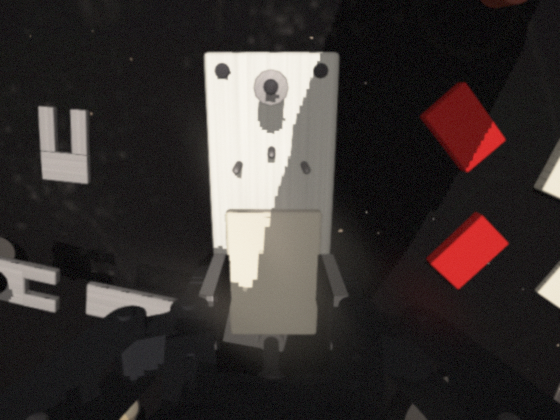

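```bash
python3 - <<'E'
from meas import *
m,p,d,s=load('d5_wrist')
def cl(x,y,z,c=(569.9,-37.8),a=3.8):
    a=np.radians(a);return [c[0]+x*np.cos(a)-y*np.sin(a),c[1]+x*np.sin(a)+y*np.cos(a),z]
for n,X in [("stud",(-80,0,95.5)),("shoulder",(-80,0,79.5)),("pin-24,-25",(-24,-25.5,38)),("pin-35",(-35.5,0,38)),("pin-24,+25",(-24,25.5,38)),("hole",(-94,-36,12)),("hole",(-94,36,12)),("corner",(-107.5,-50,12)),("corner",(-107.5,50,12))]:
    print(n,proj(m,cl(*X)).round(1))
W=[atz(m,px,129.7+16.5+0)for px in [(227,211),(320,211),(316,333),(232,333)]]
print('plate',np.mean(W,0), [w.round(1) for w in W])
print([bydepth(m,px,d[px[1],px[0]]).round(1) for px in [(240,220),(300,220),(300,300),(250,320)]])
c=p[40:360,190:360]; cv2.imwrite("pics/d5z.png",cv2.resize(c,None,fx=1.87*1.8,fy=1.87,interpolation=3))
c=p[40:200,190:350]; cv2.imwrite("pics/d5z.png",cv2.resize(c,None,fx=3.7,fy=3.7,interpolation=3))
E
```

```text
stud [[270.8  87. ]]
shoulder [[271.   87.8]]
pin-24,-25 [[235.5 171.3]]
pin-35 [[271.2 155.2]]
pin-24,+25 [[306.9 171.3]]
hole [[222.4  70.8]]
hole [[320.3  71. ]]
corner [[202.6  51.6]]
corner [[340.   51.8]]
plate [570.85653452 -36.22217076 146.2       ] [array([542. , -57.7, 146.2]), array([539.4, -19.1, 146.2]), array([599.7, -14.3, 146.2]), array([602.3, -53.8, 146.2])]
[array([544.2, -51.9, 150.3]), array([542.9, -27.4, 149.2]), array([580.7, -23.8, 148.7]), array([592.2, -45.6, 149.4])]
```

View pics/d5z.png

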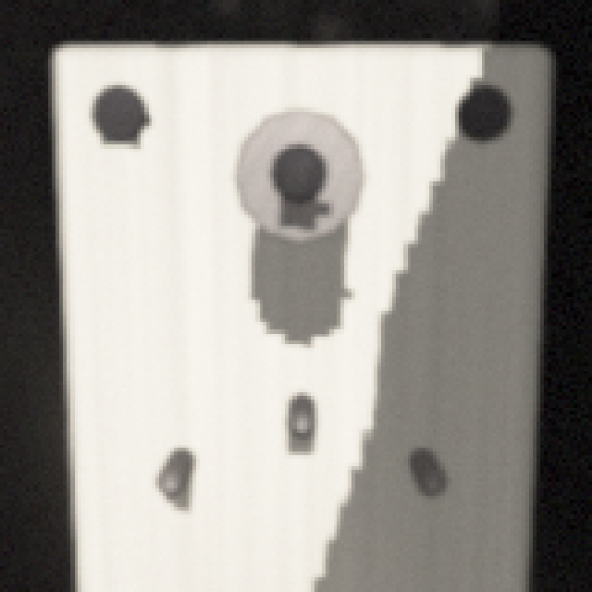

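```bash
python3 - <<'E'
from meas import *
m,p,d,s=load('d5_wrist')
W=np.array([atz(m,px,149.7)for px in [(227,211),(320,211),(316.5,333),(231.5,333)]])
print(W.round(1),W.mean(0)); print(np.linalg.norm(W[0]-W[1]),np.linalg.norm(W[1]-W[2]))
v=W[2]-W[1]+W[3]-W[0];print(np.degrees(np.arctan2(v[1],v[0])))
E
```

```text
[[540.8 -57.3 149.7]
 [538.3 -19.6 149.7]
 [597.1 -14.7 149.7]
 [599.7 -53.7 149.7]] [568.97513496 -36.36460471 149.7       ]
37.786770275978604 58.979058577881425
4.1452370495984
```

Emit:
play_rows(
  motion=[
    [[0.0009,-0.0014,-0.04],0,0.35],
    [[0,0,-0.04],0,0.35],
    [[0,0,-0.015],0,0.35],
    [[0,0,0],0,0.35],
    [[0,0,0],0,0.35],
  ],
)

```text
time: 14.7
position: [571.3, -39.5, 37.0]
tool_rot: [0.001, -0.033, 0.999, -0.0]
contact_force: [-0.0, -0.6, -0.1]
width: 37.6
```

```bash
cat > held.py <<'E'
from meas import *
import sys
# usage: held.py tag thick bottom_offset : overlays predicted nest rectangle at held plate's top height & edges
t=sys.argv[1]; ztop=float(sys.argv[2])
m,p,d,s=load(t+"_wrist")
def cl(x,y,z,c=(569.9,-37.8),a=3.8):
    a=np.radians(a);return [c[0]+x*np.cos(a)-y*np.sin(a),c[1]+x*np.sin(a)+y*np.cos(a),z]
q=proj(m,[cl(-30,-20,ztop),cl(-30,20,ztop),cl(30,20,ztop),cl(30,-20,ztop)])
o=cv2.resize(p,None,fx=2,fy=2,interpolation=3)
cv2.polylines(o,[np.int32(q*2+.5)],True,(0,255,0),1)
for X in [(-24,-25.5,38),(-35.5,0,38),(-24,25.5,38),(-80,0,95.5)]:
    u=proj(m,cl(*X))[0]*2; cv2.drawMarker(o,(int(u[0]),int(u[1])),(0,0,255),0,8,1)
cv2.imwrite("pics/"+t+"_h.png",o[60:660,200:900]); print(q.round(1),[bydepth(m,px,d[px[1],px[0]])[2].round(1) for px in [(245,225),(300,225),(290,300)]])
E
python3 snap.py d6; python3 held.py d6 55
```

```text
[571.3 -39.5  37. ] [ 0.001 -0.033  0.999 -0.   ] 14.7 37.6 [-0.  -0.6 -0.1]
[[228.2 207.1]
 [325.6 207. ]
 [319.5 330.1]
 [233.5 330.2]] [np.float64(56.1), np.float64(56.1), np.float64(56.5)]
```

View pics/d6_h.png

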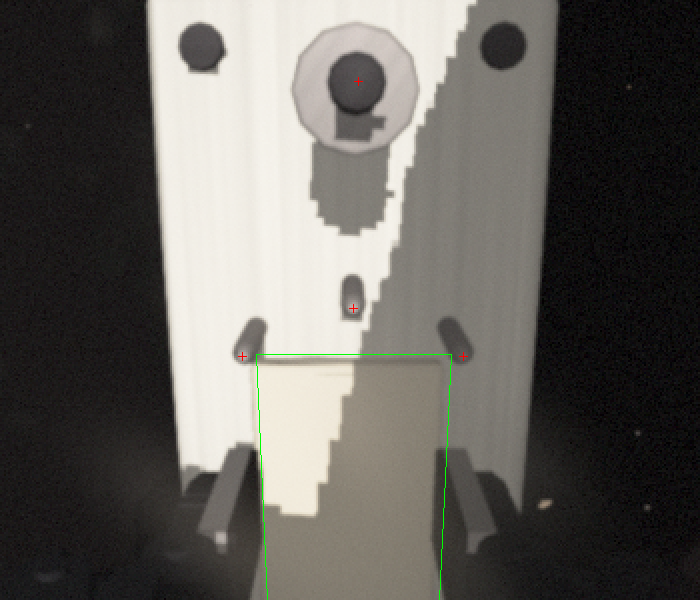

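Emit:
play_rows(
  motion=[
    [[-0.0012,0.0016,-0.005],0,0.35],
    [[0,0,0],0,0.35],
    [[0,0,0],0,0.35],
    [[0,0,0],0,0.35],
  ],
)

```text
time: 15.15
position: [569.8, -37.2, 30.9]
tool_rot: [0.0, -0.033, 0.999, -0.0]
contact_force: [1.1, 0.1, -0.2]
width: 37.7
```

```bash
python3 snap.py d7; python3 held.py d7 51
```

```text
[569.8 -37.2  30.9] [ 0.    -0.033  0.999 -0.   ] 15.15 37.7 [ 1.1  0.1 -0.2]
[[221.9 211.7]
 [320.5 211.7]
 [314.7 335.5]
 [227.9 335.5]] [np.float64(49.5), np.float64(49.3), np.float64(49.7)]
```

View pics/d7_h.png

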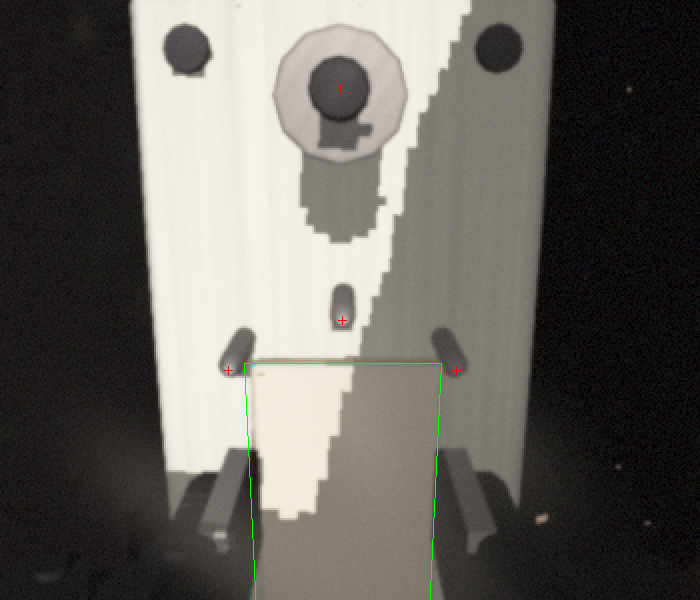

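Emit:
play_rows(
  motion=[
    [[0,-0.0006,-0.01],0,0.35],
    [[0,0,-0.01],0,0.35],
    [[0,0,-0.007],0,0.35],
    [[0,0,-0.004],0,0.35],
    [[0,0,0],0,0.35],
    [[0,0,0],0,0.35],
  ],
)

```text
time: 15.8
position: [569.5, -37.8, -0.7]
tool_rot: [-0.0, -0.033, 0.999, 0.0]
contact_force: [0.4, -0.8, -0.8]
width: 37.9
```

Emit:
play_rows(
  motion=[
    [[0,0,-0.001],0,0.35],
    [[0,0,0],0,0.6],
    [[0,0,0],0,0.6],
    [[0,0,0],0,0.6],
    [[0,0,0.03],0,0.6],
    [[0,0,0.05],0,0.6],
    [[0,0,0.05],0,0.6],
    [[0,0,0],0,0.6],
  ],
)

```text
time: 16.6
position: [573.4, -38.9, 136.6]
tool_rot: [0.005, -0.033, 0.999, -0.002]
contact_force: [1.1, 0.3, -0.5]
width: 51.1
```

```bash
python3 snap.py d8; python3 held.py d8 18
```

```text
[573.4 -38.9 136.6] [ 0.005 -0.033  0.999 -0.002] 16.6 51.1 [ 1.1  0.3 -0.5]
[[249.2 150.5]
 [300.6 150.5]
 [298.9 222.9]
 [250.6 222.8]] [np.float64(36.8), np.float64(12.5), np.float64(-1.7)]
```

View pics/d8_h.png

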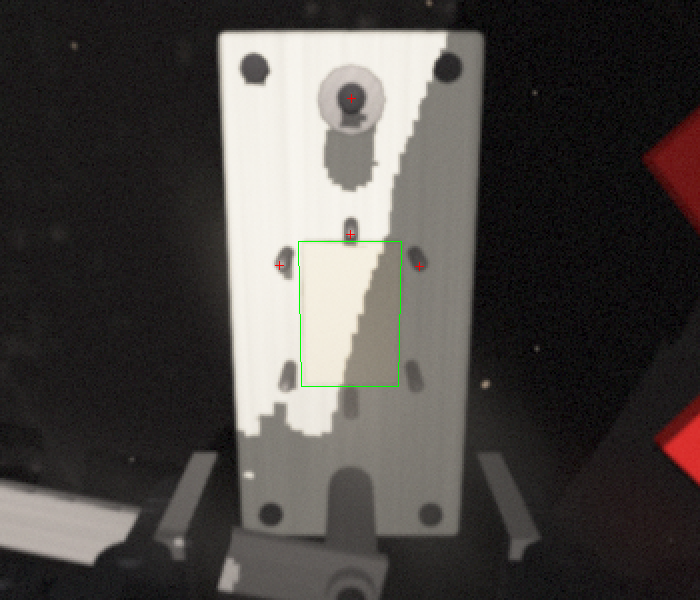

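Emit:
play_rows(
  motion=[
    [[-0.0065,0.0364,0],-2.9,0.7],
    [[-0.0065,0.0364,0],-2.9,0.7],
    [[-0.0065,0.0364,0],-2.9,0.7],
    [[-0.0065,0.0364,-0.01],-2.9,0.7],
    [[-0.0065,0.0364,-0.02],-2.9,0.7],
    [[-0.0065,0.0364,-0.02],-2.9,0.7],
    [[-0.0065,0.0364,-0.02],-2.8,0.7],
    [[0,0,-0.01],0,0.7],
    [[0,0,0],0,0.7],
    [[0,0,0],0,0.7],
  ],
)

```text
time: 17.65
position: [524.0, 216.3, 48.3]
tool_rot: [-0.0, 0.142, 0.99, -0.0]
contact_force: [0.0, -0.7, 1.3]
width: 60.0
```

```bash
python3 snap.py b1; python3 - <<'E'
from meas import *
m,p,d,s=load('b1_wrist'); print(np.round(proj(m,[527.7,216.2,12]),0))
x,y=proj(m,[527.7,216.2,12])[0]
for th in (60,90,120,140): print(plate('b1_wrist',(x,y),12,th))
E
```

```text
[524.  216.3  48.3] [-0.     0.142  0.99  -0.   ] 17.65 60.0 [ 0.  -0.7  1.3]
[[274. 236.]]
((525.7, 217.5), -16.6, (60.7, 39.4), 'z', 11.3)
((526.0, 217.4), -16.6, (61.6, 39.9), 'z', 11.3)
((525.8, 217.5), -16.4, (62.0, 40.4), 'z', 11.3)
((526.1, 217.4), -16.4, (62.7, 41.0), 'z', 11.3)
```

View pics/b1_wrist.png

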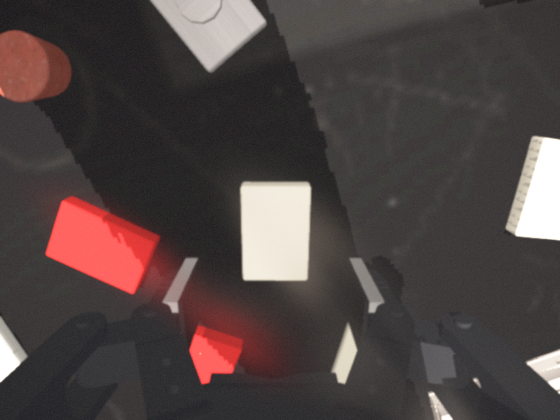

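Emit:
play_rows(
  motion=[
    [[0.0026,0.0009,-0.02],0,0.65],
    [[0,0,-0.02],0,0.65],
    [[0,0,-0.015],0,0.65],
    [[0,0,-0.006],0,0.65],
    [[0,0,0],0,0.65],
    [[0,0,0],0,0.65],
  ],
)

```text
time: 18.3
position: [527.3, 217.8, -11.6]
tool_rot: [0.001, 0.143, 0.99, 0.0]
contact_force: [-0.6, -0.4, 0.1]
width: 55.7
```

```bash
python3 snap.py b2
```

```text
[527.3 217.8 -11.6] [0.001 0.143 0.99  0.   ] 18.3 55.7 [-0.6 -0.4  0.1]
```

View pics/b2_wrist.png

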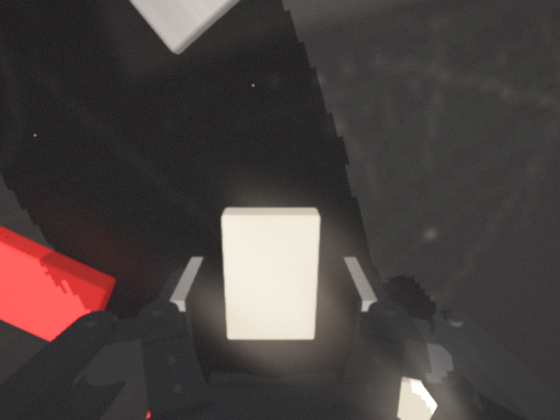

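Emit:
play_rows(
  motion=[
    [[0,0,0],0,0.35],
    [[0,0,0],0,0.35],
    [[0,0,0],0,0.35],
    [[0,0,0],0,0.35],
    [[0,0,0.02],0,0.35],
    [[0,0,0.045],0,0.35],
    [[0.0061,-0.0365,0.025],2.9,0.35],
    [[0.0061,-0.0365,0.01],2.9,0.35],
    [[0.0061,-0.0365,0],2.9,0.35],
    [[0.0061,-0.0365,0],2.9,0.35],
    [[0.0061,-0.0365,0],2.9,0.35],
    [[0.0061,-0.0365,0],2.9,0.35],
    [[0.0061,-0.0365,0],2.7,0.35],
    [[0,0,-0.03],0,0.35],
    [[0,0,-0.02],0,0.35],
    [[0,0,0],0,0.35],
    [[0,0,0],0,0.35],
  ],
)

```text
time: 20.05
position: [569.2, -37.4, 37.8]
tool_rot: [-0.0, -0.033, 0.999, 0.0]
contact_force: [0.9, 1.0, -0.9]
width: 37.9
```

```bash
python3 snap.py b3; python3 held.py b3 60
```

```text
[569.2 -37.4  37.8] [-0.    -0.033  0.999  0.   ] 20.05 37.9 [ 0.9  1.  -0.9]
[[221.6 214.6]
 [321.4 214.5]
 [315.7 339.2]
 [227.9 339.4]] [np.float64(59.8), np.float64(59.9), np.float64(60.9)]
```

View pics/b3_h.png

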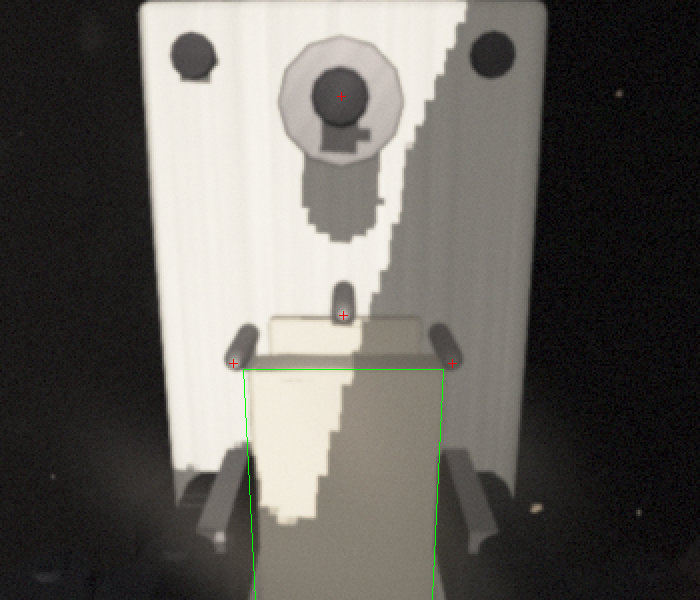

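Emit:
play_rows(
  motion=[
    [[0.0003,-0.0003,-0.01],0,0.35],
    [[0,0,-0.01],0,0.35],
    [[0,0,-0.006],0,0.35],
    [[0,0,-0.0035],0,0.35],
    [[0,0,0],0,0.35],
    [[0,0,0],0,0.35],
  ],
)

```text
time: 20.7
position: [569.7, -37.9, 8.0]
tool_rot: [0.0, -0.032, 0.999, 0.0]
contact_force: [0.2, 1.3, -1.2]
width: 38.0
```

Emit:
play_rows(
  motion=[
    [[0,0,-0.0015],0,0.35],
    [[0,0,0],0,0.35],
    [[0,0,0],0,0.6],
    [[0,0,0],0,0.6],
    [[0,0,0],0,0.6],
    [[0,0,0.03],0,0.6],
    [[0,0,0.05],0,0.6],
    [[0,0,0.045],0,0.6],
    [[0,0,0],0,0.6],
  ],
)

```text
time: 21.6
position: [573.2, -38.9, 138.9]
tool_rot: [0.005, -0.033, 0.999, -0.002]
contact_force: [1.1, -0.3, 1.0]
width: 51.5
```

```bash
python3 snap.py b4; python3 held.py b4 30
```

```text
[573.2 -38.9 138.9] [ 0.005 -0.033  0.999 -0.002] 21.6 51.5 [ 1.1 -0.3  1. ]
[[248.2 153. ]
 [301.4 152.9]
 [299.7 227.5]
 [249.9 227.6]] [np.float64(35.0), np.float64(28.3), np.float64(-0.9)]
```

View pics/b4_h.png

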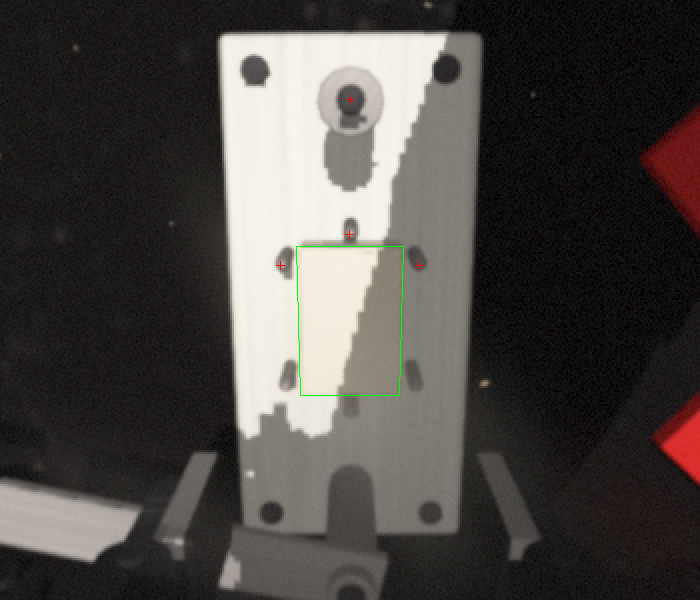

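Emit:
play_rows(
  motion=[
    [[-0.0024,0.0427,0],-2.6,0.7],
    [[-0.0024,0.0427,0],-2.6,0.7],
    [[-0.0024,0.0427,0],-2.6,0.7],
    [[-0.0024,0.0427,0],-2.6,0.7],
    [[-0.0024,0.0427,0],-2.6,0.7],
    [[-0.0024,0.0427,0],-2.6,0.7],
    [[-0.0024,0.0427,-0.01],-2.6,0.7],
    [[-0.0024,0.0427,-0.02],-2.6,0.7],
    [[-0.0024,0.0427,-0.02],-2.6,0.7],
    [[-0.0024,0.0427,-0.02],-2.5,0.7],
    [[0,0,-0.01],0,0.7],
    [[0,0,0],0,0.7],
    [[0,0,0],0,0.7],
  ],
)

```text
time: 22.95
position: [545.5, 388.1, 51.0]
tool_rot: [-0.0, 0.192, 0.981, -0.0]
contact_force: [0.2, -0.2, -0.1]
width: 59.5
```

```bash
python3 snap.py c1; python3 - <<'E'
from meas import *
m,p,d,s=load('c1_wrist'); 
x,y=proj(m,[549.3,387.6,12])[0];print(x,y)
for th in (60,90,120): print(plate('c1_wrist',(x,y),12,th))
E
```

```text
[545.5 388.1  51. ] [-0.     0.192  0.981 -0.   ] 22.95 59.5 [ 0.2 -0.2 -0.1]
274.0303562057788 234.8996318111981
((548.1, 388.6), -22.2, (60.3, 40.1), 'z', 11.3)
((548.4, 388.8), -21.2, (62.1, 40.9), 'z', 11.3)
((551.8, 395.4), -22.2, (63.0, 56.6), 'z', 11.2)
```

View pics/c1_wrist.png

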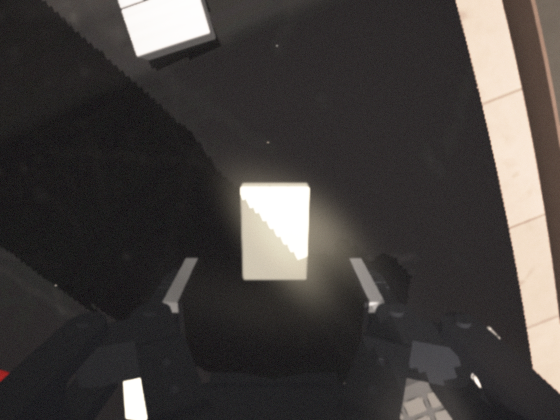

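Emit:
play_rows(
  motion=[
    [[0.003,0.0005,-0.02],0,0.65],
    [[0,0,-0.02],0,0.65],
    [[0,0,-0.015],0,0.65],
    [[0,0,-0.008],0,0.65],
    [[0,0,0],0,0.65],
    [[0,0,0],0,0.65],
  ],
)

```text
time: 23.6
position: [549.2, 389.6, -10.6]
tool_rot: [0.0, 0.192, 0.981, 0.0]
contact_force: [0.1, -0.2, -0.3]
width: 55.6
```

```bash
python3 snap.py c2
```

```text
[549.2 389.6 -10.6] [0.    0.192 0.981 0.   ] 23.6 55.6 [ 0.1 -0.2 -0.3]
```

View pics/c2_wrist.png

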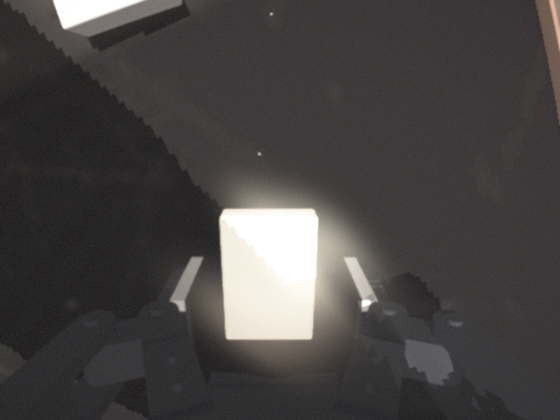

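Emit:
play_rows(
  motion=[
    [[0,0,0],0,0.35],
    [[0,0,0],0,0.35],
    [[0,0,0],0,0.35],
    [[0,0,0],0,0.35],
    [[0,0,0.02],0,0.35],
    [[0,0,0.04],0,0.35],
    [[0.0021,-0.0427,0.03],2.6,0.35],
    [[0.0021,-0.0427,0],2.6,0.35],
    [[0.0021,-0.0427,0],2.6,0.35],
    [[0.0021,-0.0427,0],2.6,0.35],
    [[0.0021,-0.0427,0],2.6,0.35],
    [[0.0021,-0.0427,0],2.6,0.35],
    [[0.0021,-0.0427,0],2.6,0.35],
    [[0.0021,-0.0427,0],2.6,0.35],
    [[0.0021,-0.0427,0],2.6,0.35],
    [[0.0021,-0.0427,0],2.5,0.35],
    [[0,0,-0.02],0,0.35],
    [[0,0,-0.01],0,0.35],
    [[0,0,0],0,0.35],
    [[0,0,0],0,0.35],
  ],
)

```text
time: 25.65
position: [569.4, -34.6, 47.3]
tool_rot: [-0.0, -0.033, 0.999, 0.0]
contact_force: [-0.1, -0.5, -0.2]
width: 37.6
```

```bash
python3 snap.py c3; python3 held.py c3 69
```

```text
[569.4 -34.6  47.3] [-0.    -0.033  0.999  0.   ] 25.65 37.6 [-0.1 -0.5 -0.2]
[[214.9 213.4]
 [314.4 213.4]
 [309.4 338.1]
 [221.8 338.1]] [np.float64(68.4), np.float64(69.1), np.float64(68.3)]
```

View pics/c3_h.png

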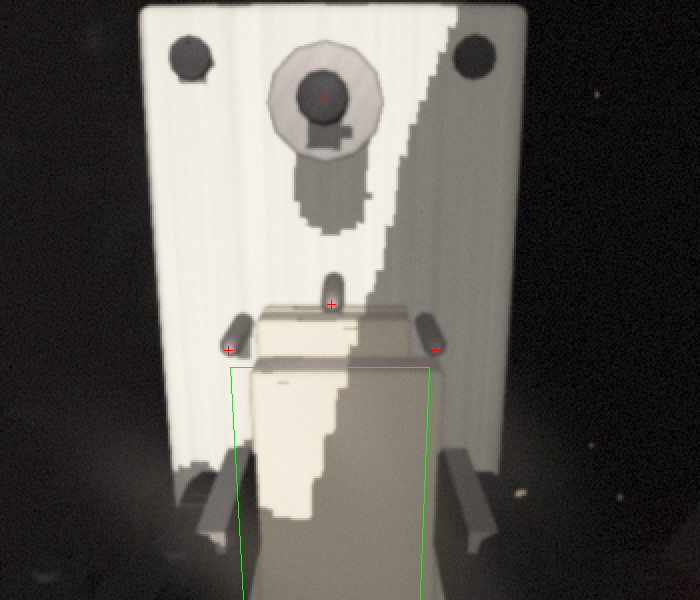

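Emit:
play_rows(
  motion=[
    [[0.0003,-0.0033,-0.008],0,0.35],
    [[0,0,-0.008],0,0.35],
    [[0,0,-0.006],0,0.35],
    [[0,0,-0.003],0,0.35],
    [[0,0,0],0,0.35],
    [[0,0,0],0,0.35],
  ],
)

```text
time: 26.3
position: [569.9, -38.9, 22.3]
tool_rot: [0.0, -0.032, 0.999, 0.0]
contact_force: [-0.4, 0.1, -0.9]
width: 38.1
```

```bash
python3 snap.py c4; python3 held.py c4 43.5
```

```text
[569.9 -38.9  22.3] [ 0.    -0.032  0.999  0.   ] 26.3 38.1 [-0.4  0.1 -0.9]
[[225.5 212.6]
 [324.8 212.4]
 [318.8 336.9]
 [231.4 337.1]] [np.float64(43.5), np.float64(43.8), np.float64(44.3)]
```

View pics/c4_h.png

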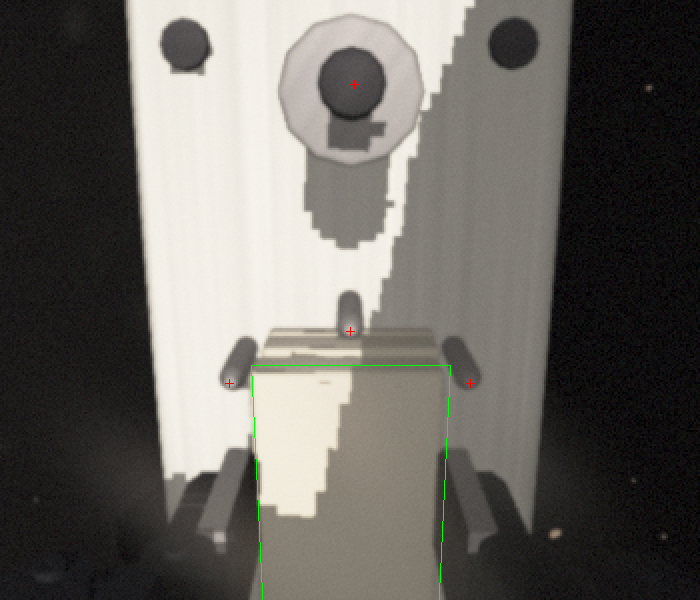

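Emit:
play_rows(
  motion=[
    [[0,0.0005,-0.002],0,0.35],
    [[0,0,0],0,0.35],
    [[0,0,0],0,0.35],
    [[0,0,0],0,0.6],
    [[0,0,0],0,0.6],
    [[0,0,0],0,0.6],
    [[0,0,0.03],0,0.6],
    [[0,0,0.05],0,0.6],
    [[0,0,0.035],0,0.6],
    [[0,0,0],0,0.6],
  ],
)

```text
time: 27.35
position: [573.0, -39.3, 141.4]
tool_rot: [0.004, -0.032, 0.999, -0.001]
contact_force: [0.5, -0.9, 0.8]
width: 51.0
```

```bash
python3 snap.py c5; python3 held.py c5 42
```

```text
[573.  -39.3 141.4] [ 0.004 -0.032  0.999 -0.001] 27.35 51.0 [ 0.5 -0.9  0.8]
[[247.7 155.6]
 [302.8 155.6]
 [301.  232.4]
 [249.5 232.5]] [np.float64(35.4), np.float64(40.5), np.float64(-0.0)]
```

View pics/c5_h.png

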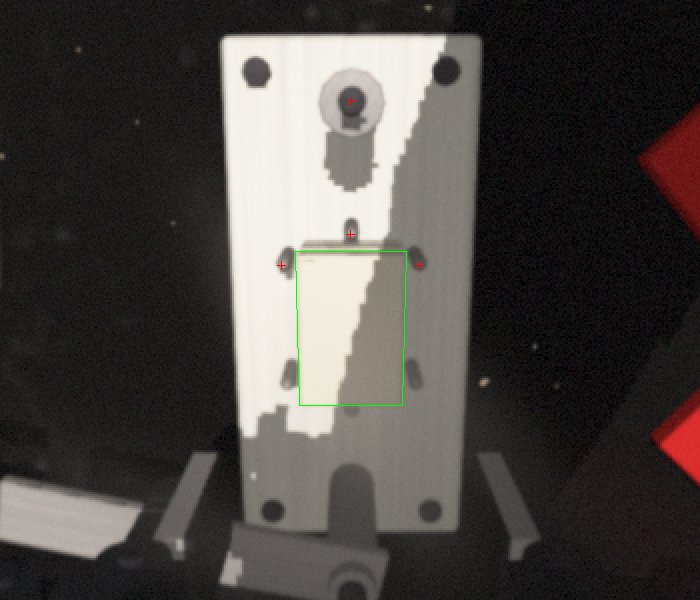

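Emit:
play_rows(
  motion=[
    [[0.0076,0.0365,0],-4,0.7],
    [[0.0076,0.0365,0],-4,0.7],
    [[0.0076,0.0365,0],-4,0.7],
    [[0.0076,0.0365,0],-4,0.7],
    [[0.0076,0.0365,-0.01],-4,0.7],
    [[0.0076,0.0365,-0.02],-4,0.7],
    [[0.0076,0.0365,-0.02],-4,0.7],
    [[0.0076,0.0365,-0.02],-4.3,0.7],
    [[0,0,-0.02],0,0.7],
    [[0,0,0],0,0.7],
    [[0,0,0],0,0.7],
  ],
)

```text
time: 28.5
position: [629.8, 253.1, 44.2]
tool_rot: [-0.001, 0.247, 0.969, -0.0]
contact_force: [-0.7, -0.1, 0.9]
width: 59.9
```

```bash
python3 snap.py a1; python3 - <<'E'
from meas import *
m,p,d,s=load('a1_wrist'); 
x,y=proj(m,[633.7,252.6,6])[0];print(x,y)
for th in (60,90,120): print(plate('a1_wrist',(x,y),6,th))
E
```

```text
[629.8 253.1  44.2] [-0.001  0.247  0.969 -0.   ] 28.5 59.9 [-0.7 -0.1  0.9]
274.8267347554024 235.48211126469263
((633.1, 253.4), -28.3, (59.8, 39.8), 'z', 5.3)
((633.3, 253.4), -28.2, (61.0, 40.2), 'z', 5.3)
((635.8, 253.9), -28.2, (65.3, 44.4), 'z', 5.2)
```

View pics/a1_wrist.png

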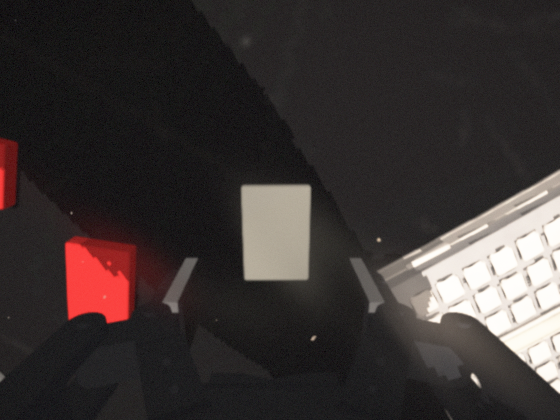

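```bash
python3 - <<'E'
from meas import *
m,p,d,s=load('a1_wrist'); 
a=np.radians(151.6);X=np.array([np.cos(a),np.sin(a)]);Y=np.array([np.sin(a),-np.cos(a)])
for px in [(385,273),(395,272),(400,280),(420,262),(430,300),(415,290),(480,230),(540,200)]:
    w=bydepth(m,px,d[px[1],px[0]]);r=w[:2]-[633.3,253.4];print(px,w.round(1),(r@X).round(1),(r@Y).round(1))
E
```

```text
(385, 273) [687.  300.4   8.1] -24.9 66.9
(395, 272) [687.2 305.7  11.6] -22.5 71.7
(400, 280) [688.5 305.7  19.3] -23.7 72.2
(420, 262) [685.7 320.9  15.7] -14.0 84.3
(430, 300) [707.2 316.1  22.9] -35.2 90.3
(415, 290) [697.2 310.8  21.9] -28.9 80.9
(480, 230) [685.  359.9  14.5] 5.2 118.3
(540, 200) [683.3 396.5  17.4] 24.1 149.7
```

Emit:
play_rows(
  motion=[
    [[0.0034,0.0002,-0.02],0,0.65],
    [[0,0,-0.02],0,0.65],
    [[0,0,-0.013],0,0.65],
    [[0,0,-0.006],0,0.65],
    [[0,0,0],0,0.65],
    [[0,0,0],0,0.65],
  ],
)

```text
time: 29.15
position: [634.7, 253.8, -12.7]
tool_rot: [0.001, 0.247, 0.969, 0.0]
contact_force: [0.1, -0.1, -0.4]
width: 55.6
```

```bash
python3 snap.py a2
```

```text
[634.7 253.8 -12.7] [0.001 0.247 0.969 0.   ] 29.15 55.6 [ 0.1 -0.1 -0.4]
```

View pics/a2_wrist.png

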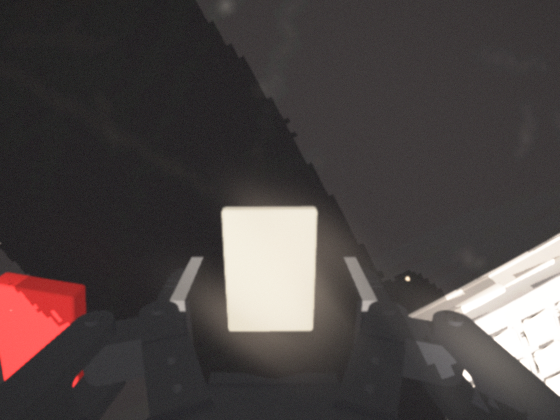

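Emit:
play_rows(
  motion=[
    [[0,0,-0.001],0,0.35],
    [[0,0,0],0,0.35],
    [[0,0,0],0,0.35],
    [[0,0,0],0,0.35],
    [[0,0,0.02],0,0.35],
    [[0,0,0.04],0,0.35],
    [[-0.0081,-0.0365,0.03],4,0.35],
    [[-0.0081,-0.0365,0],4,0.35],
    [[-0.0081,-0.0365,0],4,0.35],
    [[-0.0081,-0.0365,0],4,0.35],
    [[-0.0081,-0.0365,0],4,0.35],
    [[-0.0081,-0.0365,0],4,0.35],
    [[-0.0081,-0.0365,0],4,0.35],
    [[-0.0081,-0.0365,0],4.3,0.35],
    [[0,0,-0.02],0,0.35],
    [[0,0,0],0,0.35],
    [[0,0,0],0,0.35],
    [[0,0,0],0,0.35],
  ],
)

```text
time: 31.0
position: [569.7, -37.6, 56.0]
tool_rot: [0.0, -0.033, 0.999, -0.0]
contact_force: [0.4, 0.9, 0.0]
width: 37.2
```

```bash
python3 snap.py a3; python3 held.py a3 74
```

```text
[569.7 -37.6  56. ] [ 0.    -0.033  0.999 -0.   ] 31.0 37.2 [0.4 0.9 0. ]
[[223.4 210.2]
 [320.5 210.2]
 [315.  332.6]
 [229.2 332.7]] [np.float64(74.4), np.float64(73.9), np.float64(74.6)]
```

View pics/a3_h.png

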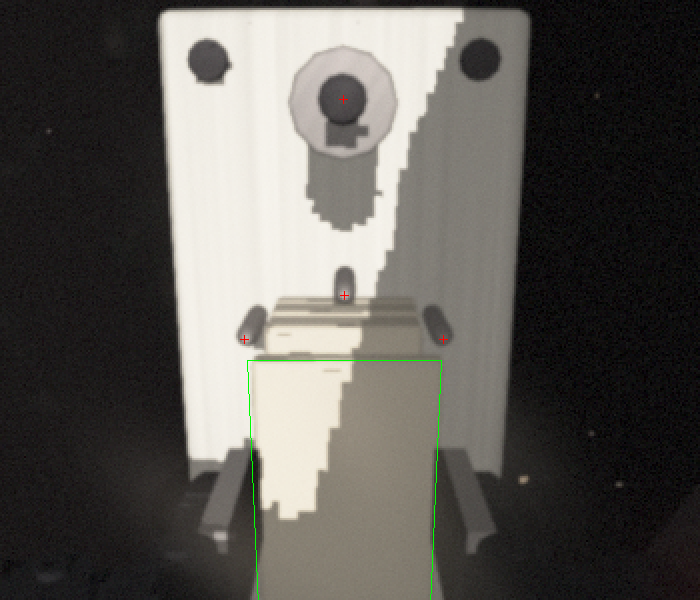

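Emit:
play_rows(
  motion=[
    [[0,-0.0003,-0.01],0,0.35],
    [[0,0,-0.008],0,0.35],
    [[0,0,-0.005],0,0.35],
    [[0,0,-0.0025],0,0.35],
    [[0,0,0],0,0.35],
    [[0,0,0],0,0.35],
  ],
)

```text
time: 31.65
position: [569.3, -38.5, 29.7]
tool_rot: [0.0, -0.032, 0.999, 0.0]
contact_force: [0.5, -0.2, 0.2]
width: 37.5
```

```bash
python3 snap.py a4; python3 held.py a4 48.5
```

```text
[569.3 -38.5  29.7] [ 0.    -0.032  0.999  0.   ] 31.65 37.5 [ 0.5 -0.2  0.2]
[[225.4 211.9]
 [323.  211.7]
 [317.3 334.4]
 [231.2 334.6]] [np.float64(49.2), np.float64(48.6), np.float64(48.5)]
```

View pics/a4_h.png

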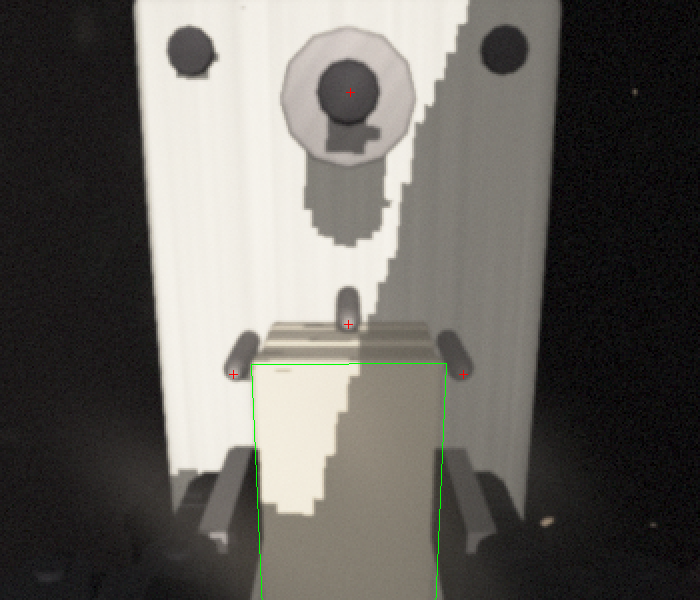

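Aligned. Set down and release.

Emit:
play_rows(
  motion=[
    [[0,0.0003,-0.001],0,0.35],
    [[0,0,0],0,0.35],
    [[0,0,0],0,0.6],
    [[0,0,0],0,0.6],
    [[0,0,0],0,0.6],
    [[0,0,0.03],0,0.6],
    [[0,0,0.05],0,0.6],
    [[0,0,0.035],0,0.6],
    [[0,0,0],0,0.6],
  ],
)

```text
time: 32.6
position: [572.2, -39.1, 149.8]
tool_rot: [0.004, -0.033, 0.999, -0.001]
contact_force: [1.3, 0.1, 1.7]
width: 51.2
```

```bash
python3 snap.py a5 wrist side; python3 held.py a5 48
```

```text
[572.2 -39.1 149.8] [ 0.004 -0.033  0.999 -0.001] 32.6 51.2 [1.3 0.1 1.7]
[[247.6 156. ]
 [302.1 156. ]
 [300.3 232.1]
 [249.3 232.2]] [np.float64(11.8), np.float64(46.6), np.float64(81.8)]
```

View pics/a5_h.png

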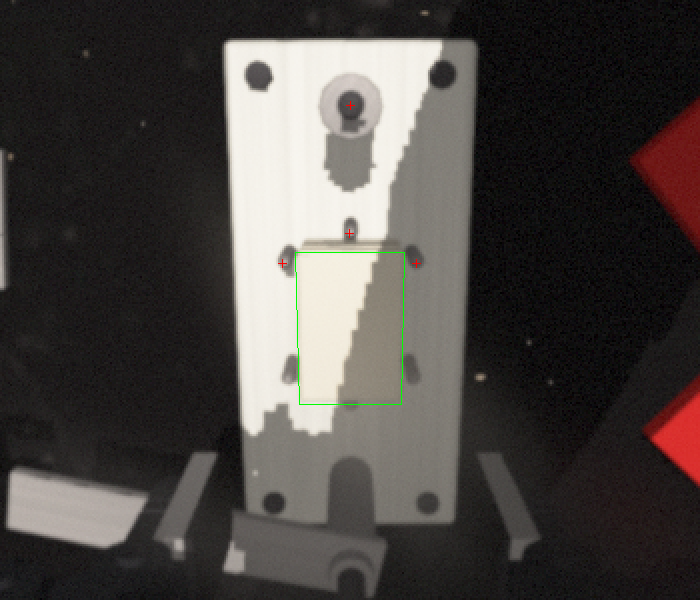

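View pics/a5_side.png

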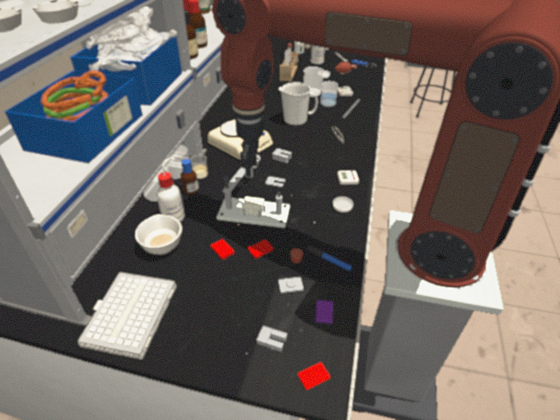

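Emit:
play_rows(
  motion=[
    [[-0.0169,0.0422,0],-0.9,0.7],
    [[-0.0169,0.0422,0],-0.9,0.7],
    [[-0.0169,0.0422,0],-0.9,0.7],
    [[-0.0169,0.0422,0],-0.9,0.7],
    [[-0.0169,0.0422,0],-0.9,0.7],
    [[-0.0169,0.0422,0],-0.9,0.7],
    [[-0.0169,0.0422,-0.01],-0.9,0.7],
    [[-0.0169,0.0422,-0.02],-0.9,0.7],
    [[-0.0169,0.0422,-0.02],-0.9,0.7],
    [[-0.0169,0.0422,-0.02],-0.9,0.7],
    [[0,0,-0.02],0,0.7],
    [[0,0,0],0,0.7],
    [[0,0,0],0,0.7],
  ],
)

```text
time: 34.0
position: [399.5, 383.0, 52.7]
tool_rot: [-0.001, 0.046, 0.999, -0.001]
contact_force: [0.5, -0.7, 1.3]
width: 59.8
```

```bash
python3 snap.py s1; python3 - <<'E'
from meas import *
m,p,d,s=load('s1_wrist'); 
x,y=proj(m,[420,382,18])[0];print(x,y, proj(m,[[403.5,382.8,18]]))
for px in [(x,y)]:
  for th in (30,50,70,90): print(plate('s1_wrist',px,18,th))
E
```

```text
[399.5 383.   52.7] [-0.001  0.046  0.999 -0.001] 34.0 59.8 [ 0.5 -0.7  1.3]
274.14665957136236 263.6138393464067 [[272.93464699 237.94890966]]
((398.7, 383.9), -6.5, (51.6, 39.5), 'z', 17.4)
((398.4, 384.0), -6.5, (52.7, 39.6), 'z', 17.3)
((401.0, 383.5), -6.5, (62.2, 40.2), 'z', 17.3)
((401.1, 383.7), -6.2, (62.7, 40.5), 'z', 17.3)
```

View pics/s1_wrist.png

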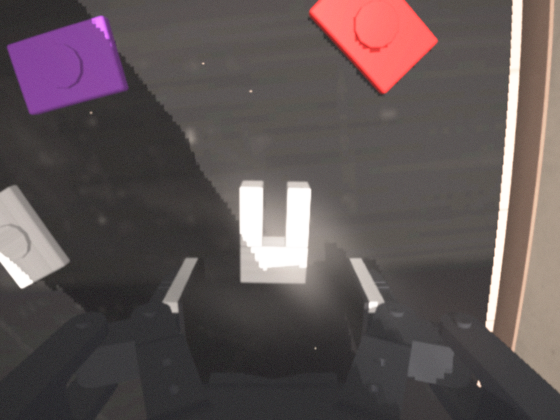

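Emit:
play_rows(
  motion=[
    [[0.0022,0.0002,-0.02],-1,0.65],
    [[0,0,-0.02],0,0.65],
    [[0,0,-0.015],0,0.65],
    [[0,0,-0.009],0,0.65],
    [[0,0,0],0,0.65],
    [[0,0,0],0,0.65],
  ],
)

```text
time: 34.65
position: [402.9, 384.0, -9.6]
tool_rot: [0.0, 0.055, 0.998, 0.0]
contact_force: [0.8, -0.2, -0.4]
width: 55.5
```

```bash
python3 snap.py s2
```

```text
[402.9 384.   -9.6] [0.    0.055 0.998 0.   ] 34.65 55.5 [ 0.8 -0.2 -0.4]
```

View pics/s2_wrist.png

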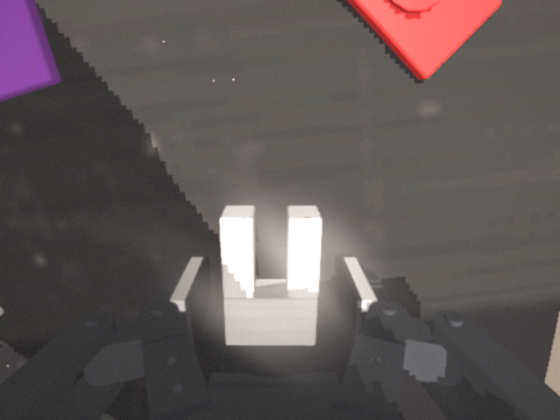

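Emit:
play_rows(
  motion=[
    [[0,0,0],0,0.35],
    [[0,0,0],0,0.35],
    [[0,0,0],0,0.35],
    [[0,0,0],0,0.35],
    [[0,0,0.02],0,0.35],
    [[0,0,0.04],0,0.35],
    [[0.0167,-0.0422,0.03],1,0.35],
    [[0.0167,-0.0422,0.005],1,0.35],
    [[0.0167,-0.0422,0],1,0.35],
    [[0.0167,-0.0422,0],1,0.35],
    [[0.0167,-0.0422,0],1,0.35],
    [[0.0167,-0.0422,0],1,0.35],
    [[0.0167,-0.0422,0],1,0.35],
    [[0.0167,-0.0422,0],1,0.35],
    [[0.0167,-0.0422,0],1,0.35],
    [[0.0167,-0.0422,0],1.1,0.35],
    [[0,0,-0.02],0,0.35],
    [[0,0,0],0,0.35],
    [[0,0,0],0,0.35],
    [[0,0,0],0,0.35],
  ],
  newtons=80,
)

```text
time: 36.7
position: [568.2, -33.7, 63.1]
tool_rot: [0.0, -0.034, 0.999, -0.0]
contact_force: [-0.5, 0.1, -2.1]
width: 37.9
```

```bash
python3 snap.py s3; python3 held.py s3 91
```

```text
[568.2 -33.7  63.1] [ 0.    -0.034  0.999 -0.   ] 36.7 37.9 [-0.5  0.1 -2.1]
[[210.1 221.2]
 [313.7 221.3]
 [308.3 349.2]
 [217.7 349. ]] [np.float64(89.4), np.float64(88.4), np.float64(89.6)]
```

View pics/s3_h.png

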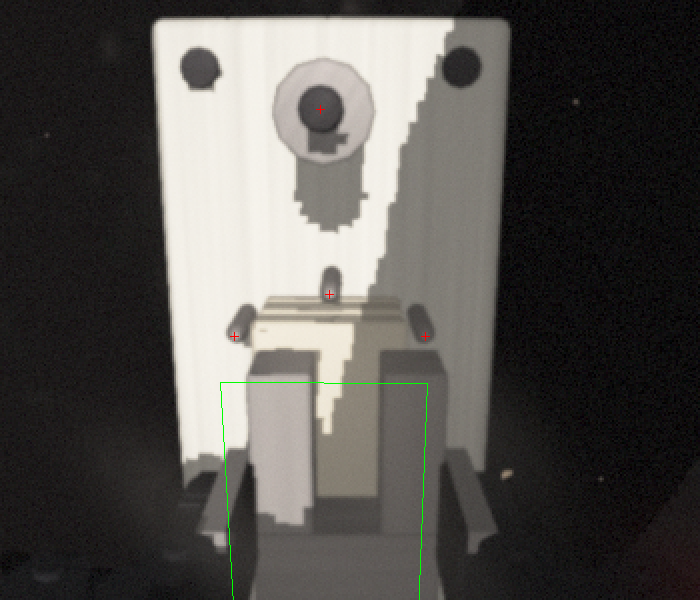

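Emit:
play_rows(
  motion=[
    [[0.0013,-0.0042,0],0,0.35],
    [[0,0,-0.008],0,0.35],
    [[0,0,-0.007],0,0.35],
    [[0,0,-0.004],0,0.35],
    [[0,0,0],0,0.35],
    [[0,0,0],0,0.35],
  ],
)

```text
time: 37.35
position: [569.3, -38.7, 43.1]
tool_rot: [-0.0, -0.033, 0.999, 0.0]
contact_force: [1.5, -0.0, -1.2]
width: 37.7
```

```bash
python3 snap.py s4; python3 held.py s4 70
```

```text
[569.3 -38.7  43.1] [-0.    -0.033  0.999  0.   ] 37.35 37.7 [ 1.5 -0.  -1.2]
[[223.3 218.6]
 [326.4 218.6]
 [319.7 346.3]
 [229.4 346.4]] [np.float64(69.8), np.float64(69.6), np.float64(68.9)]
```

View pics/s4_h.png

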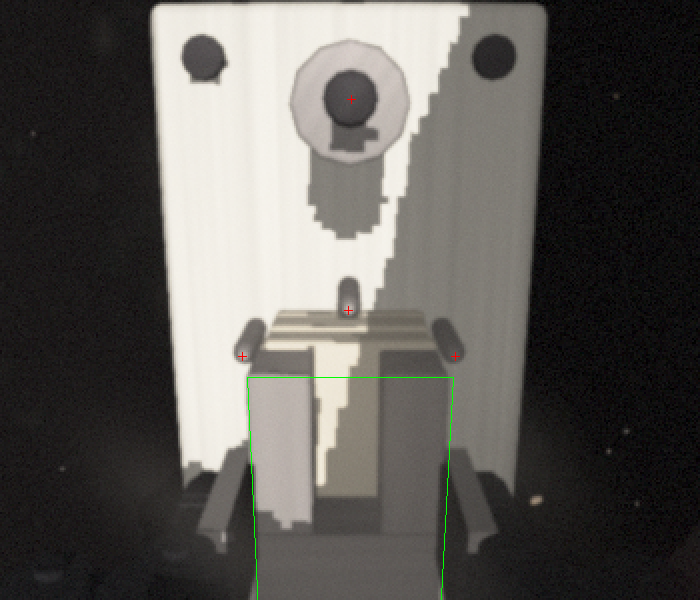

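Emit:
play_rows(
  motion=[
    [[0.0002,0.0004,-0.002],0,0.35],
    [[0,0,-0.0015],0,0.35],
    [[0,0,0],0,0.35],
    [[0,0,0],0,0.35],
  ],
)

```text
time: 37.8
position: [569.6, -38.3, 39.7]
tool_rot: [-0.0, -0.033, 0.999, 0.0]
contact_force: [-0.0, -0.4, -1.6]
width: 37.9
```

```bash
python3 snap.py s5; python3 held.py s5 66
```

```text
[569.6 -38.3  39.7] [-0.    -0.033  0.999  0.   ] 37.8 37.9 [-0.  -0.4 -1.6]
[[222.7 217.2]
 [325.4 217.1]
 [318.8 344.6]
 [228.9 344.7]] [np.float64(66.2), np.float64(66.4), np.float64(65.2)]
```

View pics/s5_h.png

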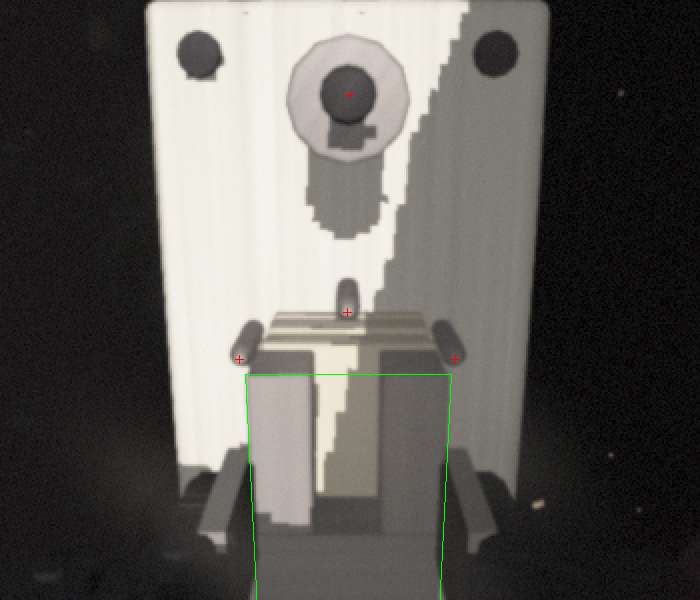

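Emit:
play_rows(
  motion=[
    [[0,0,-0.001],0,0.35],
    [[0,0,0],0,0.35],
    [[0,0,0],0,0.35],
  ],
)

```text
time: 38.15
position: [569.8, -38.4, 39.1]
tool_rot: [0.0, -0.033, 0.999, -0.0]
contact_force: [-1.1, 0.4, 3.1]
width: 37.7
```

Contact. Release.

Emit:
play_rows(
  motion=[
    [[0,0,0],0,0.6],
    [[0,0,0],0,0.6],
    [[0,0,0],0,0.6],
    [[0,0,0],0,0.6],
    [[0,0,0.03],0,0.6],
    [[0,0,0.05],0,0.6],
    [[0,0,0.035],0,0.6],
    [[0,0,0],0,0.6],
  ],
)

```text
time: 38.95
position: [572.5, -39.2, 159.8]
tool_rot: [0.004, -0.033, 0.999, -0.001]
contact_force: [1.3, -0.2, -0.2]
width: 51.4
```

```bash
python3 snap.py s6 wrist side; python3 held.py s6 66
```

```text
[572.5 -39.2 159.8] [ 0.004 -0.033  0.999 -0.001] 38.95 51.4 [ 1.3 -0.2 -0.2]
[[247.1 157.5]
 [303.3 157.6]
 [301.3 235.8]
 [248.8 235.7]] [np.float64(11.3), np.float64(66.3), np.float64(84.1)]
```

View pics/s6_h.png

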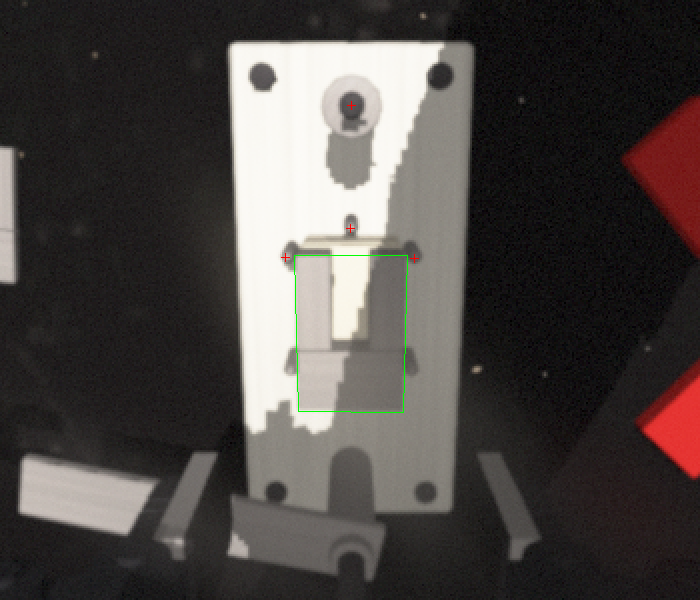

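View pics/s6_side.png

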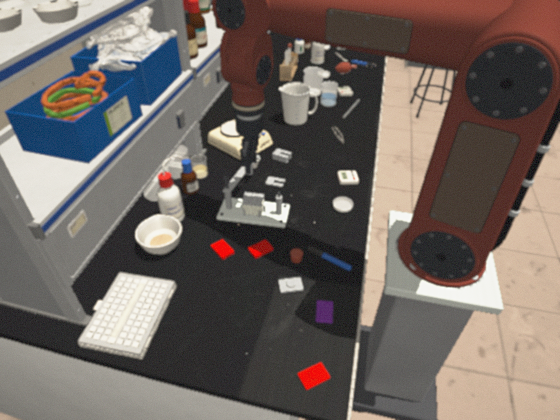

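Emit:
play_rows(
  motion=[
    [[-0.0221,0.0318,0],2.3,0.65],
    [[-0.0221,0.0318,0],2.3,0.65],
    [[-0.0221,0.0318,0],2.3,0.65],
    [[-0.0221,0.0318,0],2.3,0.65],
    [[-0.0221,0.0318,0],2.3,0.65],
    [[-0.0221,0.0318,0],2.3,0.65],
    [[-0.0221,0.0318,-0.01],2.4,0.65],
    [[-0.0221,0.0318,-0.02],2.4,0.65],
    [[0,0,-0.04],0,0.65],
    [[0,0,-0.03],0,0.65],
    [[0,0,0],0,0.65],
    [[0,0,0],0,0.65],
  ],
)

```text
time: 40.25
position: [391.9, 215.8, 53.2]
tool_rot: [-0.001, -0.194, 0.981, 0.0]
contact_force: [1.1, -0.2, 1.0]
width: 55.7
```

```bash
python3 snap.py p1; python3 - <<'E'
from meas import *
m,p,d,s=load('p1_wrist'); 
a=np.radians(22.4); X=[395.4-22*np.cos(a),215.2-22*np.sin(a),8]
x,y=proj(m,X)[0];print(x,y)
for th in (30,50,70,90): print(plate('p1_wrist',(x,y),8,th))
E
```

```text
[391.9 215.8  53.2] [-0.001 -0.194  0.981  0.   ] 40.25 55.7 [ 1.1 -0.2  1. ]
269.6879346901696 194.90477836860546
((394.1, 215.2), 22.1, (58.6, 38.6), 'z', 7.6)
((394.4, 215.3), 22.4, (59.2, 39.1), 'z', 7.6)
((394.1, 215.2), 22.3, (59.8, 39.7), 'z', 7.6)
((394.5, 215.3), 22.3, (60.5, 40.0), 'z', 7.6)
```

View pics/p1_wrist.png

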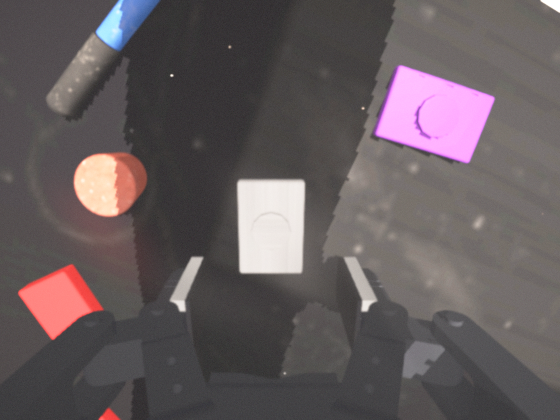

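Emit:
play_rows(
  motion=[
    [[0.0021,-0.0007,-0.02],0,0.65],
    [[0,0,-0.02],0,0.65],
    [[0,0,-0.015],0,0.65],
    [[0,0,-0.0105],0,0.65],
    [[0,0,0],0,0.65],
    [[0,0,0],0,0.65],
  ],
)

```text
time: 40.9
position: [395.7, 215.4, -10.6]
tool_rot: [0.001, -0.194, 0.981, 0.0]
contact_force: [-0.4, 0.8, 0.1]
width: 55.6
```

```bash
python3 snap.py p2
```

```text
[395.7 215.4 -10.6] [ 0.001 -0.194  0.981  0.   ] 40.9 55.6 [-0.4  0.8  0.1]
```

View pics/p2_wrist.png

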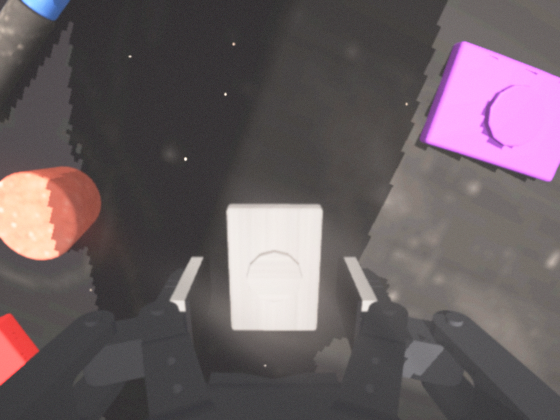

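Emit:
play_rows(
  motion=[
    [[0,0,-0.001],0,0.35],
    [[0,0,0],0,0.35],
    [[0,0,0],0,0.35],
    [[0,0,0],0,0.35],
    [[0,0,0.02],0,0.35],
    [[0,0,0.045],0,0.35],
    [[0.0218,-0.0317,0.03],-2.3,0.35],
    [[0.0218,-0.0317,0.01],-2.3,0.35],
    [[0.0218,-0.0317,0],-2.3,0.35],
    [[0.0218,-0.0317,0],-2.3,0.35],
    [[0.0218,-0.0317,0],-2.3,0.35],
    [[0.0218,-0.0317,0],-2.3,0.35],
    [[0.0218,-0.0317,0],-2.4,0.35],
    [[0.0218,-0.0317,0],-2.4,0.35],
    [[0,0,-0.015],0,0.35],
    [[0,0,0],0,0.35],
    [[0,0,0],0,0.35],
    [[0,0,0],0,0.35],
  ],
)

```text
time: 42.75
position: [569.0, -37.4, 77.8]
tool_rot: [0.0, -0.034, 0.999, 0.0]
contact_force: [0.2, 0.4, -1.9]
width: 36.2
```

```bash
python3 snap.py p3; python3 held.py p3 97
```

```text
[569.  -37.4  77.8] [ 0.    -0.034  0.999  0.   ] 42.75 36.2 [ 0.2  0.4 -1.9]
[[222.6 212.6]
 [320.4 212.7]
 [314.6 335.5]
 [228.3 335.4]] [np.float64(95.5), np.float64(96.9), np.float64(95.7)]
```

View pics/p3_h.png

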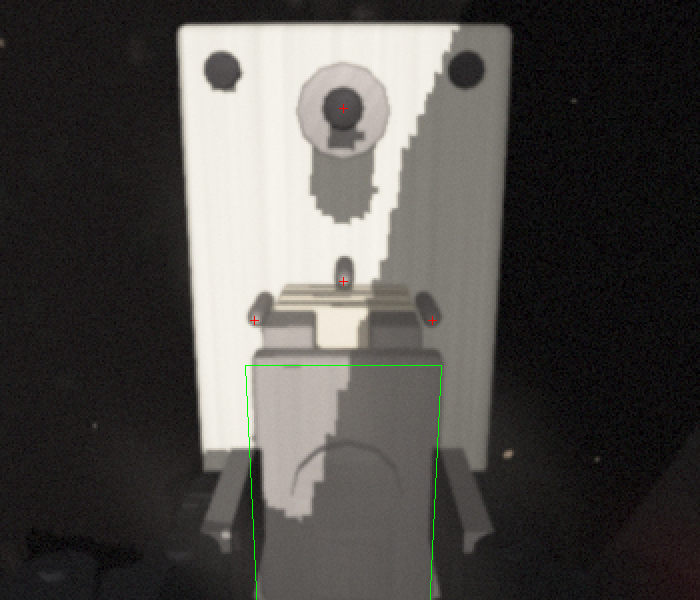

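Emit:
play_rows(
  motion=[
    [[0.0009,-0.0006,-0.006],0,0.35],
    [[0,0,-0.006],0,0.35],
    [[0,0,-0.005],0,0.35],
    [[0,0,-0.002],0,0.35],
    [[0,0,0],0,0.35],
    [[0,0,0],0,0.35],
  ],
)

```text
time: 43.4
position: [570.2, -38.9, 58.3]
tool_rot: [-0.0, -0.033, 0.999, 0.0]
contact_force: [0.5, 0.1, -2.4]
width: 36.5
```

```bash
python3 snap.py p4; python3 held.py p4 77
```

```text
[570.2 -38.9  58.3] [-0.    -0.033  0.999  0.   ] 43.4 36.5 [ 0.5  0.1 -2.4]
[[226.5 209.8]
 [324.2 209.8]
 [318.1 332.8]
 [231.9 332.9]] [np.float64(76.6), np.float64(77.2), np.float64(77.1)]
```

View pics/p4_h.png

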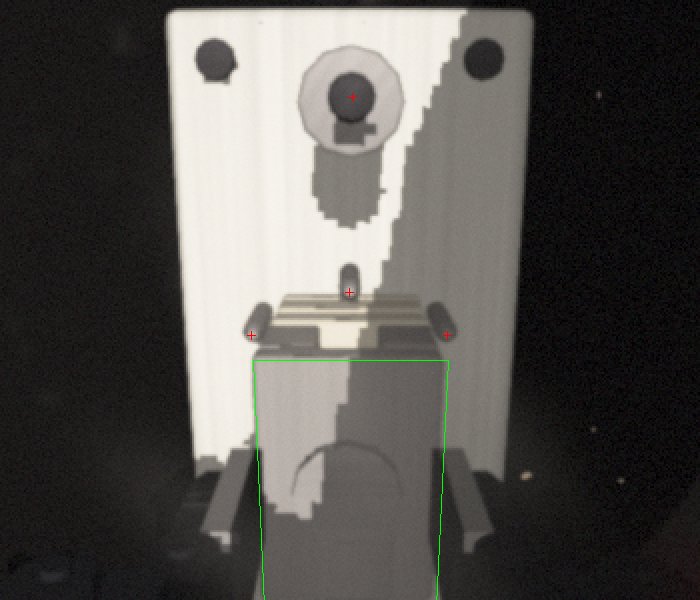

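Well aligned; lower to contact.

Emit:
play_rows(
  motion=[
    [[0,0.0004,-0.0015],0,0.35],
    [[0,0,-0.001],0,0.35],
    [[0,0,0],0,0.35],
    [[0,0,0],0,0.35],
  ],
)

```text
time: 43.85
position: [570.2, -38.5, 55.7]
tool_rot: [-0.0, -0.033, 0.999, 0.0]
contact_force: [0.2, -0.3, -1.5]
width: 36.6
```

Emit:
play_rows(
  motion=[
    [[0,0,-0.0012],0,0.35],
    [[0,0,0],0,0.35],
    [[0,0,0],0,0.35],
  ],
)

```text
time: 44.15
position: [570.4, -38.5, 54.9]
tool_rot: [0.0, -0.033, 0.999, -0.0]
contact_force: [-0.6, 0.3, 2.2]
width: 36.1
```

Emit:
play_rows(
  motion=[
    [[0,0,0],0,0.6],
    [[0,0,0],0,0.6],
    [[0,0,0],0,0.6],
    [[0,0,0],0,0.6],
    [[0,0,0.03],0,0.6],
    [[0,0,0.05],0,0.6],
    [[0,0,0.035],0,0.6],
    [[0,0,0.03],0,0.6],
    [[0,0,0],0,0.6],
  ],
)

```text
time: 45.05
position: [572.4, -39.1, 204.7]
tool_rot: [0.003, -0.033, 0.999, -0.001]
contact_force: [-0.1, 0.0, 0.9]
width: 51.4
```

```bash
python3 snap.py p5 wrist side; python3 held.py p5 74; python3 - <<'E'
from meas import *
m,p,d,s=load('p5_wrist')
for x,y,z in [(570,-38,78),(590,-48,74),(592,-25,74),(548,-50,74),(550,-28,74)]:
    u=proj(m,[x,y,z])[0].round().astype(int); print((x,y),bydepth(m,u,d[u[1],u[0]]).round(1))
E
```

```text
[572.4 -39.1 204.7] [ 0.003 -0.033  0.999 -0.001] 45.05 51.4 [-0.1  0.   0.9]
[[250.1 150.1]
 [299.4 150.2]
 [297.9 219.8]
 [251.4 219.7]] [np.float64(11.6), np.float64(11.1), np.float64(-0.9)]
(570, -38) [570.2 -38.4  76.4]
(590, -48) [590.3 -48.1  73.1]
(592, -25) [592.4 -24.8  72.9]
(548, -50) [548.3 -49.8  72. ]
(550, -28) [549.9 -28.2  73.3]
```

View pics/p5_h.png

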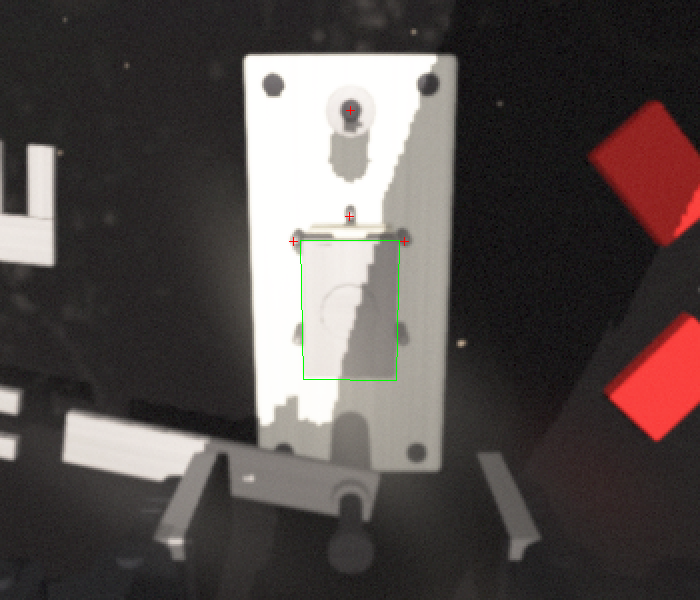

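View pics/p5_side.png

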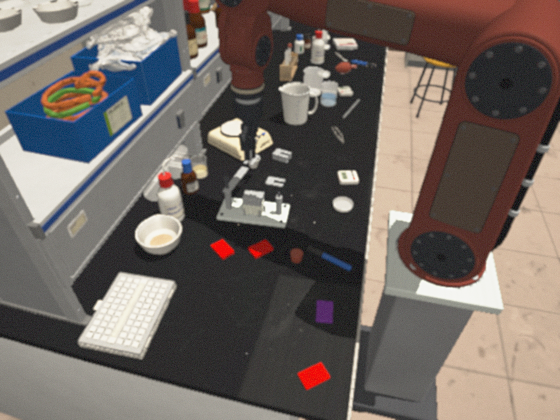

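Emit:
play_rows(
  motion=[
    [[0.0038,-0.0139,0.005],-7.86,0.6],
    [[0.0038,-0.0139,0.005],-7.86,0.6],
    [[0.0038,-0.0139,0],-7.86,0.6],
    [[0.0038,-0.0139,0],-7.86,0.6],
    [[0.0038,-0.0139,0],-7.86,0.6],
    [[0.0038,-0.0139,0],-7.86,0.6],
    [[0.0038,-0.0139,0],-7.86,0.6],
    [[0.0038,-0.0139,0],-7.86,0.6],
    [[0.0038,-0.0139,0],-7.86,0.6],
    [[0.0038,-0.0139,0],-7.86,0.6],
    [[0.0038,-0.0139,0],-7.86,0.6],
    [[0.0038,-0.0139,0],-7.86,0.6],
    [[0.0038,-0.0139,0],-7.86,0.6],
    [[0,0,0],0,0.6],
    [[0,0,0],0,0.6],
  ],
)

```text
time: 46.65
position: [619.0, -218.7, 208.1]
tool_rot: [-0.001, 0.756, 0.655, -0.0]
contact_force: [-0.8, 1.1, 0.4]
width: 51.4
```

```bash
python3 snap.py r1; python3 - <<'E'
from meas import *
m,p,d,s=load('r1_wrist'); a=np.radians(183.8+78); 
for r in (0,190): 
  X=[649.7+r*np.cos(a),-32.5+r*np.sin(a),115.5]; print(X,proj(m,X))
c=p[60:360,150:400]; cv2.imwrite("pics/r1z.png",cv2.resize(np.clip((c/255.)**.6*255,0,255).astype(np.uint8),None,fx=2,fy=2,interpolation=3))
E
```

```text
[ 619.  -218.7  208.1] [-0.001  0.756  0.655 -0.   ] 46.65 51.4 [-0.8  1.1  0.4]
[np.float64(649.7), np.float64(-32.5), 115.5] [[279.21441808 -88.88190919]]
[np.float64(622.6005025959528), np.float64(-220.55748387247988), 115.5] [[277.9612614  205.76269407]]
```

View pics/r1z.png

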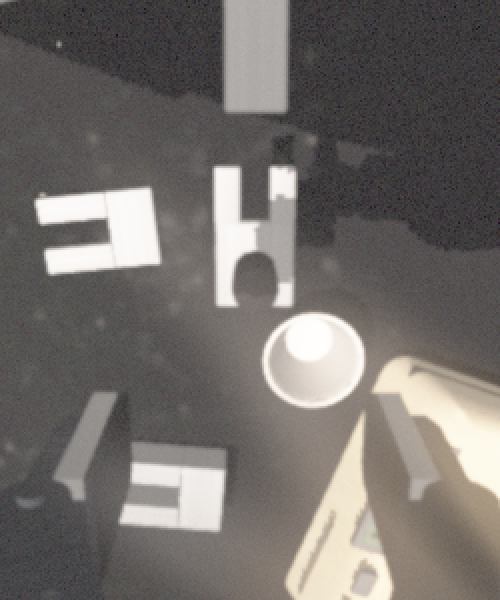

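Emit:
play_rows(
  motion=[
    [[0.0036,-0.0018,-0.03],0,0.6],
    [[0,0,-0.04],0,0.6],
    [[0,0,-0.025],0,0.6],
    [[0,0,0],0,0.6],
    [[0,0,0],0,0.6],
  ],
)

```text
time: 47.2
position: [623.1, -220.3, 115.2]
tool_rot: [-0.0, 0.756, 0.654, -0.0]
contact_force: [0.0, -1.2, 0.5]
width: 51.0
```

```bash
python3 snap.py r2; python3 - <<'E'
from meas import *
m,p,d,s=load('r2_wrist')
print(proj(m,[622.6,-220.5,115.5]))
c=p[60:360,150:400]; cv2.imwrite("pics/r2z.png",cv2.resize(np.clip((c/255.)**.6*255,0,255).astype(np.uint8),None,fx=2,fy=2,interpolation=3))
E
```

```text
[ 623.1 -220.3  115.2] [-0.     0.756  0.654 -0.   ] 47.2 51.0 [ 0.  -1.2  0.5]
[[271.408506   259.57957666]]
```

View pics/r2z.png

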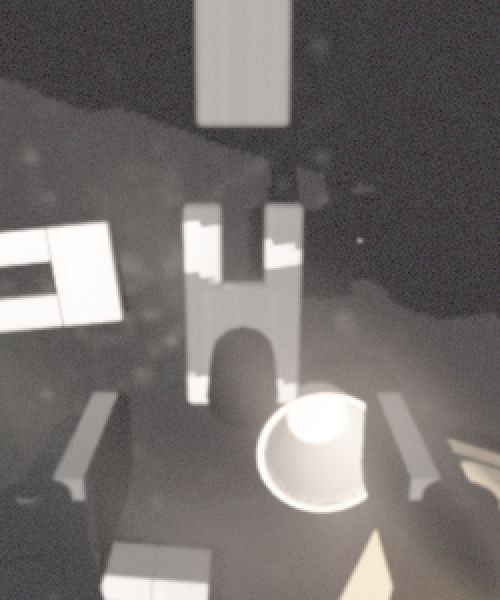

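Emit:
play_rows(
  motion=[
    [[0,0,-0.015],0,0.6],
    [[0,0,-0.015],0,0.6],
    [[0,0,-0.01],0,0.6],
    [[0,0,0],0,0.6],
    [[0,0,0],0,0.1],
    [[0,0,0],0,0.1],
    [[0,0,0],0,0.1],
    [[0,0,0],0,0.1],
    [[0,0,0],0,0.1],
    [[0,0,0],0,0.1],
  ],
  newtons=60,
)

```text
time: 48.25
position: [623.4, -221.3, 74.9]
tool_rot: [0.0, 0.757, 0.654, 0.0]
contact_force: [0.1, -0.8, 0.9]
width: 16.1
```

Emit:
play_rows(
  motion=[
    [[0,0,0.008],0,0.1],
    [[0,0,0.008],0,0.1],
    [[0,0,0.008],0,0.1],
    [[0,0,0.004],0,0.1],
    [[0,0,0],0,0.1],
    [[0,0,0],0,0.1],
  ],
)

```text
time: 48.85
position: [623.2, -220.9, 102.5]
tool_rot: [0.0, 0.757, 0.654, 0.0]
contact_force: [0.5, 0.2, -1.7]
width: 15.9
```

```bash
python3 snap.py r3; python3 - <<'E'
from meas import *
m,p,d,s=load('r3_wrist'); a=np.radians(183.8+78)
for r in (175,130,100):
  for off in (-13,0,13):
    if r<150 and off: continue
    X=[649.7+r*np.cos(a)-off*np.sin(a),-32.5+r*np.sin(a)+off*np.cos(a),110]; u=proj(m,X)[0].round().astype(int)
    if 0<=u[1]<420: print(r,u,bydepth(m,u,d[u[1],u[0]]).round(1))
E
```

```text
[ 623.2 -220.9  102.5] [0.    0.757 0.654 0.   ] 48.85 15.9 [ 0.5  0.2 -1.7]
175 [242 235] [ 611.9 -203.8  109.9]
175 [271 235] [ 624.9 -205.6  110. ]
175 [299 235] [ 637.4 -207.6  109.8]
130 [270 134] [ 6.287e+02 -1.714e+02  4.000e-01]
100 [270  58] [ 635.5 -131.3  108.6]
```

View pics/r3_wrist.png

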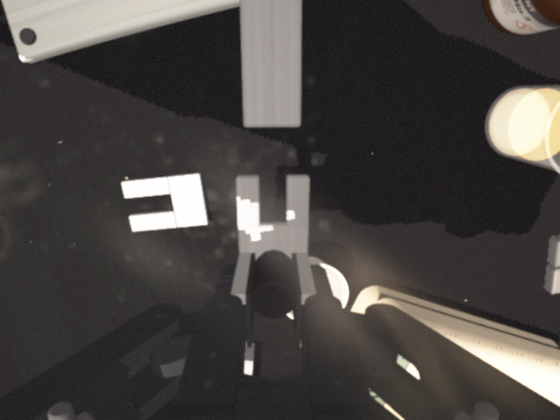

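Emit:
play_rows(
  motion=[
    [[-0.0211,0.0043,0],-6.5,0.1],
    [[-0.0205,0.0066,0],-6.5,0.1],
    [[-0.0196,0.0089,0],-6.5,0.1],
    [[-0.0185,0.0111,0],-6.5,0.1],
    [[-0.0171,0.0131,0],-6.5,0.1],
    [[-0.0155,0.015,0],-6.5,0.1],
    [[-0.0137,0.0166,0],-6.5,0.1],
    [[-0.0117,0.0181,0],-6.5,0.1],
    [[-0.0096,0.0193,0],-6.5,0.1],
    [[-0.0074,0.0202,0],-6.5,0.1],
    [[-0.005,0.0209,0],-6.5,0.1],
    [[-0.0026,0.0214,0],-6.5,0.1],
    [[0,0,0],0,0.1],
    [[0,0,0],0,0.1],
  ],
)

```text
time: 50.3
position: [459.7, -45.4, 101.9]
tool_rot: [0.0, 0.999, 0.034, -0.001]
contact_force: [-6.2, -1.5, -1.6]
width: 16.0
```

```bash
python3 snap.py r4 wrist side; python3 - <<'E'
from meas import *
m,p,d,s=load('r4_wrist')
for px in [(248,215),(300,215),(270,60)]: print(bydepth(m,px,d[px[1],px[0]]).round(1))
print(proj(m,[[490.1,-43.1,95.5]]))
c=p[60:360,150:400]; cv2.imwrite("pics/r4z.png",cv2.resize(np.clip((c/255.)**.6*255,0,255).astype(np.uint8),None,fx=2,fy=2,interpolation=3))
E
```

```text
[459.7 -45.4 101.9] [ 0.     0.999  0.034 -0.001] 50.3 16.0 [-6.2 -1.5 -1.6]
[483.9 -32.5 109.4]
[485.  -55.6 108. ]
[549.1 -38.  109. ]
[[272.88727207 194.82167646]]
```

View pics/r4z.png

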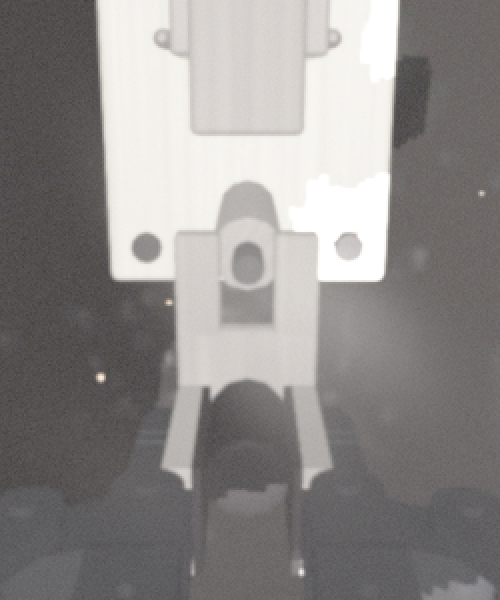

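Emit:
play_rows(
  motion=[
    [[0.0005,0,-0.005],0,0.1],
    [[0,0,-0.005],0,0.1],
    [[0,0,-0.005],0,0.1],
    [[0,0,-0.005],0,0.1],
    [[0,0,-0.003],0,0.1],
    [[0,0,0],0,0.1],
    [[0,0,0],0,0.1],
  ],
)

```text
time: 51.1
position: [459.8, -46.1, 78.4]
tool_rot: [-0.0, 0.999, 0.033, -0.002]
contact_force: [-7.3, -1.6, -1.7]
width: 15.7
```

```bash
python3 snap.py r5; python3 - <<'E'
from meas import *
m,p,d,s=load('r5_wrist')
for px in [(246,225),(300,225),(270,60)]: print(bydepth(m,px,d[px[1],px[0]]).round(1))
c=p[60:360,150:400]; cv2.imwrite("pics/r5z.png",cv2.resize(np.clip((c/255.)**.6*255,0,255).astype(np.uint8),None,fx=2,fy=2,interpolation=3))
E
```

```text
[459.8 -46.1  78.4] [-0.     0.999  0.033 -0.002] 51.1 15.7 [-7.3 -1.6 -1.7]
[479.  -32.4  85.3]
[480.7 -56.7  85.4]
[549.2 -38.8  85.6]
```

View pics/r5z.png

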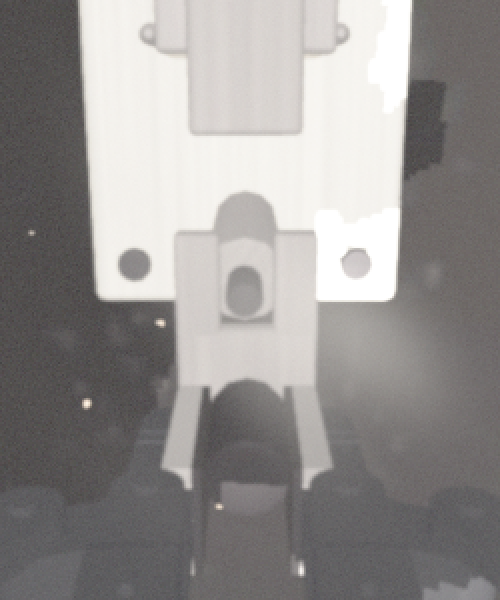

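Emit:
play_rows(
  motion=[
    [[0,0,-0.001],0,0.1],
    [[0,0,0],0,0.1],
    [[0,0,0],0,0.3],
    [[0,0,0],0,0.5],
    [[0,0,0],0,0.5],
    [[0,0,0],0,0.5],
    [[0,0,0],0,0.5],
    [[0,0,0.02],0,0.6],
    [[0,0,0.04],0,0.6],
    [[0,0,0.05],0,0.6],
    [[-0.01,0,0.05],0,0.6],
    [[-0.01,0,0.05],0,0.6],
    [[0,0,0.03],0,0.6],
    [[0,0,0],0,0.6],
    [[0,0,0],0,0.6],
  ],
)

```text
time: 52.65
position: [442.2, -45.6, 317.0]
tool_rot: [0.0, 0.999, 0.032, 0.001]
contact_force: [-0.0, 0.3, -0.4]
width: 51.1
```

```bash
python3 snap.py f1 wrist side scene; python3 - <<'E'
from meas import *
m,p,d,s=load('f1_wrist')
for x,y,z in [(480,-33,85.5),(482,-56,85.5),(530,-40,85.5),(600,-36,85.5),(635,-33,85.5)]:
    u=proj(m,[x,y,z])[0].round().astype(int); print(u,bydepth(m,u,d[u[1],u[0]]).round(1))
q=load('f1_side')[1][130:250,190:330]; cv2.imwrite("pics/f1z.png",cv2.resize(q,None,fx=5,fy=5,interpolation=3))
E
```

```text
[442.2 -45.6 317. ] [0.    0.999 0.032 0.001] 52.65 51.1 [-0.   0.3 -0.4]
[264 133] [480.  -33.   84.7]
[285 133] [481.4 -55.8  83.7]
[273  86] [529.6 -39.6  84. ]
[274  14] [600.  -36.1  83.6]
[273 -24] [543.9 -39.  384.5]
```

View pics/f1_wrist.png

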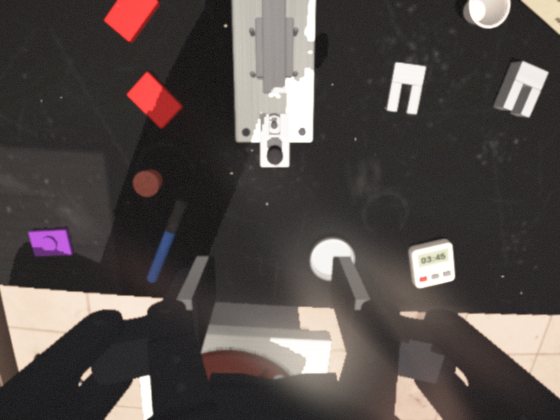

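View pics/f1z.png

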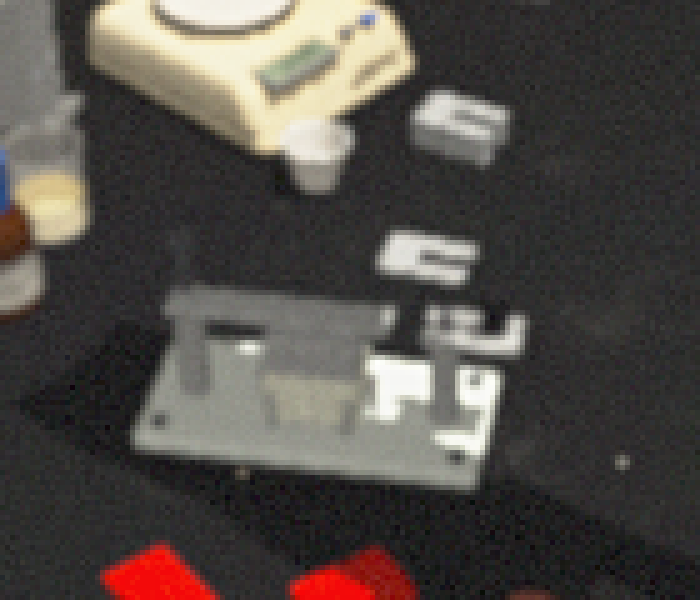

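View pics/f1_scene.png

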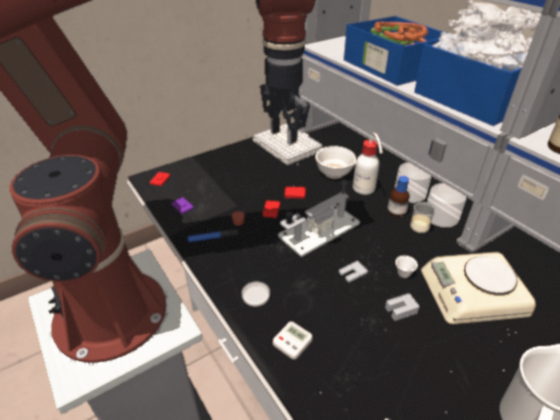

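```bash
python3 -c "
from cell import arm
print(arm.finish_job())"
```

```text
the job is handed in; nothing more can be done
None
```

The job is done and handed in at about 53 s of the 210 s allowed. I lifted the strap off the stud and swung it about 78° clear. In the nest I stacked all four white coupons (6, 12, 12 and 6 mm), the 18 mm shim (54 mm in all), and the silver pressure plate with its boss up. Then I swung the strap back, lowered its slot over the stud, let go and moved the arm away.

**Last checks**
- **Strap:** its top read 83.6–84.7 mm at four places, against 85.5 mm when fully down. It lies level, and my depth readings ran about 1 mm low throughout. The stud shows in the slot.
- **Stack:** the boss top read 76.4 mm against the expected 78 mm. Every plate sat within about 1 mm of the nest outline drawn in the wrist picture.
- **Bystanders and look-alikes:** the crucible and stopper stand where they were, and the red and purple look-alikes were not touched. No white coupon is left out.

**What disagreed**
- **Fingertip position:** the fingertips were about 17 mm above the reported tool point, not 17 mm ahead of it as stated. My first close on the knob missed above it without contact. I then set grip heights by the camera and by contact.
- **Grip width:** the reading was about 2 mm under the true size of every held part, and nearer 4 mm on the pressure plate.

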